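Tap a bench stake home in its holder

ROBOT

A 7-joint arm with a two-finger parallel gripper is mounted at the origin on the work surface. World frame = base frame: x ahead of the robot, y to its left, z up, the work surface at z = 0. Lengths are in m, angles in rad, forces in N, time in s.
With the tool pointing down it reaches from about 0.35 to 0.9 m from the base axis. Payload 7.2 kg.
Tool frame: the origin (TCP) lies on the centre line of the jaws, within the pads' length; the fingertips stand 17 mm ahead of it and the grasp point (between the pads) lies 2 mm behind it; z points along the fingers, y is the direction in which the jaws open and shut (so a half turn about z gives the same grasp; the last joint's range is limited). The gripper opens to 88 mm and grips with 3 to 60 N. Pads are 20 mm wide; open, the fingers measure 115 mm over their backs; the gripper's body (75 mm by 178 mm) begins 61 mm behind the grasp point.
Start: joints at [1.197, 0.411, -0.013, 1.596, 0.006, 1.134, -0.082], TCP at [0.188, -0.596, 0.24] pointing down, gripper open.
Joint ranges: [-2.95, 2.95], [-0.29, 1.99], [-1.47, 1.44], [0.14, 2.54], [-1.03, 4.17], [0.13, 1.85], [-2.86, 2.86]. Speed limits (rad/s): [2.39, 2.39, 3.01, 3.01, 3.14, 3.14, 3.14].

INTERFACE

Orientations are given as a 3x3 rotation matrix whose columns are the frame's x, y, z axes.
In Python, from bench import telemetry, imaging, ctrl gives the robot as it stands.
- The arm moves only by the tool carry_out, never from a script. Its argument "increments" is a list of rows, each a list of 3 entries, a list of its own where there are three numbers: the closure in counts, from 0 (fully open) to 255 (shut), then the shift along the tool's x, y, z in m, then the turn, a rotation vector about the tool's x, y, z in degrees. A call has exactly 10 rows; each row is the pose to reach, as a shift and turn from the pose commanded when the call began, along the tool's axes at that moment; what a row does not reach only later rows make up. A row lasts 1/10 s, in which the tool goes at most 50 mm and 8.59 degrees, less where a joint would pass 70% of its speed; a pose out of reach is approached as far as the arm can. A call with a gripper value outside its range is refused whole. The fingers move at their own pace and stop on an object; the grip force is fixed at half the most. Time passes only in rows, so rows that repeat a pose let the fingers close, or fill a call up. It gives the time, the measured TCP pose, the force and the opening at its end, in the units of the state.
- telemetry.observe(): the state, without advancing time (a new reading comes with each control period).
- imaging.grab_frame(name): name is "scene" or "top" or "wrist"; returns a dict with "pixels" (420x560x3 uint8, blue, green, red), "camera_matrix" (3x3 intrinsics, pixels), "rvec" (rotation vector, rad) and "tvec" (3), from world to camera coordinates, as OpenCV has them; the wrist camera has in their place "mount" (4x4, takes a point from camera to tool coordinates, whose origin is the TCP and whose axes are the flange's). Camera axes: x right, y down, z forward; pixel columns grow to the right and rows downward; lengths in m; the calibration is good to about 2 mm. A picture is of the moment at which its call begins: read the wrist's pose just before it. There is no depth.
- ctrl.finish_job(): hands the job in, once; it reports no verdict.
The state is a dict: "time": time; "qpos": joint angles; "joint_velocities": joint speeds; "joint_torque": joint torques, N m; "position": TCP position; "tcp_rot": TCP orientation; "contact_force": force on the tool from outside, world axes, zero at the start; "torque": the same for the moment, N m; "width": finger opening in m.
Only numpy, scipy, OpenCV 4.12 (cv2) and the standard library are available. Lean on these libraries where they do the work, as an engineer would, in place of code of your own. Each camera call takes 0.05 s, during which the arm holds its last target.

TASK

Take the square-headed steel stake out of the wooden rack, stand its tapered shank squarely in the socket of the steel holder and let go of it. Then take the brass tapping bar and tap the stake's head (never above 35 N) with the bar's white end, the bar alone driving it, until the collar is fully down on the holder; lift the bar clear and give one last tap of about 20 N to make sure that it has locked and sinks no more. Stand the bar upright on the bench again, and leave everything else undisturbed.

Things in the scene. Friction and masses are not known exactly. Their poses are not given: they have to be found in the camera images.
- stake: Square-headed steel stake, 360 g, upright, hanging by its collar in a rack hole. Origin: centre of the shank's lower end, z up its axis, x and y square to the flat sides (all parallel; quarter turns are alike). Going up: square tapered shank 12 mm wide at 0 to 18 mm at 45 mm; square collar 34 mm wide, 45 to 51 mm; round neck 18 mm across to 65 mm; square flat-topped head 32 mm wide, 65 to 91 mm.
- stake_collar (a point): Centre of the underside of the stake's collar, 45 mm above the stake's origin. Fully home, it lies at the socket point.
- stake_top (a point): Centre of the flat top of the stake's head, 91 mm above the stake's origin, 46 mm above the collar's underside; z up along the stake.
- socket (a point): Centre of the socket's square mouth, level with the flat top of the fixed steel holder (80 x 80 mm, 60 mm tall, foot 124 x 80 x 8 mm). x, y square to its sides, z up. Mouth 16.8 mm wide, 50 mm deep, tapered like the shank. Set in lightly, the shank stops 3 to 8 mm short; then the walls spread and grip it, the push needed grows to some 12 to 22 N (friction differs), and the collar stops hard.
- bar: Brass tapping bar, round, 28 mm across (nylon face 29 mm) and 92 mm long, about 450 g, standing upright on the bench with its 12 mm thick white nylon striking face down. Origin: centre of the white face; z runs up its axis.
- rack: Fixed dark wood rack, 70 x 160 mm, 55 mm tall; origin: centre of its underside; its long side along y. Two loose square holes (21 mm wide, 50 mm deep) at y = -42 and +42 mm hold the two stakes; which is where varies.
- dome_stake: The other stake, with the same shank and collar but a round domed head 36 mm across, 92 mm tall, in the other hole of the rack. Leave it. Origin: lower end of its shank.
- flux_jar: Small amber glass jar with a black cap, 54 mm across, 60 mm tall. Leave it. Origin: centre of its underside.
- brush_cup: White cup, 66 mm across, 80 mm tall, with brushes standing up to 170 mm. Leave it. Origin: centre of its underside.
- tin: Flat round aluminium tin, 70 mm across, 27 mm tall. Leave it. Origin: centre of its underside.
Things that resemble listed ones, but are neither listed nor needed, are in the scene too. Of the things like the bar, leave any that is blue; of the rest the smaller one is meant. What is shaped like the stake but blue is not meant.

How it is judged:
By the outcome, as a careful person would: the job done as asked, in the order asked, and still so for the second after the job is handed in, with the robot touching nothing.
It also fails if it takes over 72 s, if anything falls off the work surface, if the arm or the gripper's body presses on something with over 40 N, if the wrist force passes 120 N, or if a joint passes its speed limit or range.

## Working session

There is one attempt and no reset: what is moved stays moved. The work goes in short steps, Python scripts to look and compute and a tool call to move; the robot and the scene stay as the last step left them, time stands still between calls to the robot, and variables do not carry over. Pictures are saved under pics/ and viewed, and the job is handed in when it is done.

Besides the shell and the picture viewer there is one more tool, called after "Call:" as name(argument=value, ...), one argument or row to a line, values as JSON. carry_out: Moves the arm, as the interface text tells. Its arguments: {"type":"object","properties":{"increments":{"type":"array","items":{"type":"array"}}},"required":["increments"]}

```bash
ls -la; mkdir -p pics; python3 - <<'E'
from bench import telemetry, imaging
import cv2
s=telemetry.observe(); print(s)
for n in ("scene","top","wrist"):
    f=imaging.grab_frame(n); cv2.imwrite(f"pics/{n}0.png",f["pixels"])
    print(n,{k:v for k,v in f.items() if k!="pixels"})
E
```

```text
total 12
drwxr-xr-x  3 agent agent 4096 Dec  6 22:53 .
drwxr-xr-x 23 root  root  4096 Dec  6 22:53 ..
drwxr-xr-x  2 agent agent 4096 Dec  6 22:53 pics
{'time': 0.0, 'qpos': array([ 1.19678318,  0.41193469, -0.0126689 ,  1.5970032 ,  0.00556832,
        1.13426219, -0.082193  ]), 'joint_velocities': array([ 0.00026189,  0.0008903 , -0.00135444, -0.00079902,  0.00093782,
       -0.00065672,  0.0001608 ]), 'joint_torque': array([-9.70905312e-04, -5.87951839e+01,  6.41654134e-01, -2.91074234e+01,
       -5.37802605e-02,  1.81753485e-02,  1.07246922e-04]), 'position': array([ 0.18798148, -0.59558946,  0.2388043 ]), 'tcp_rot': array([[ 9.53608903e-01,  3.01047735e-01, -5.67056662e-04],
       [ 3.01048253e-01, -9.53607780e-01,  1.46641993e-03],
       [-9.92872465e-05, -1.56910252e-03, -9.99998764e-01]]), 'contact_force': array([-0.49497636,  0.75057198,  0.14618401]), 'torque': array([-0.00089542, -0.04815519, -0.00437959]), 'width': 0.0880836751673759}
scene {'camera_matrix': array([[470.93487762,   0.        , 279.5343743 ],
       [  0.        , 470.93487762, 209.97186239],
       [  0
[... 269 characters left out ...]
844522],
       [  0.        ,   0.        ,   1.        ]]), 'rvec': array([ 2.14635228, -2.14002391,  0.21098244]), 'tvec': array([0.01082602, 0.58319439, 1.03892346])}
wrist {'camera_matrix': array([[318.96263678,   0.        , 279.65319514],
       [  0.        , 318.96263678, 208.7914709 ],
       [  0.        ,   0.        ,   1.        ]]), 'mount': array([[ 4.27305856e-04, -9.68644653e-01, -2.48449900e-01,
         6.79828503e-02],
       [ 9.99999304e-01,  1.40577475e-04,  1.17180944e-03,
        -5.58227463e-05],
       [-1.10014049e-03, -2.48450228e-01,  9.68644039e-01,
        -1.44383150e-01],
       [ 0.00000000e+00,  0.00000000e+00,  0.00000000e+00,
         1.00000000e+00]])}
```

View pics/scene0.png

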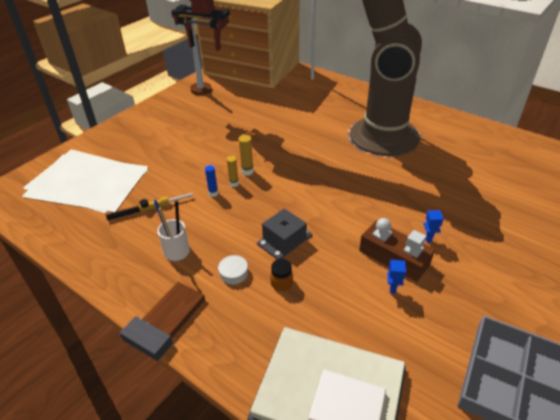

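View pics/top0.png

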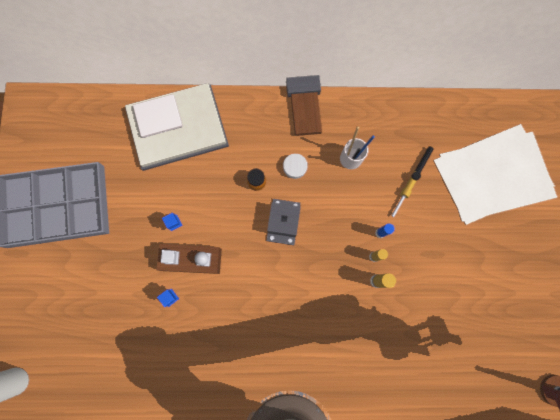

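View pics/wrist0.png

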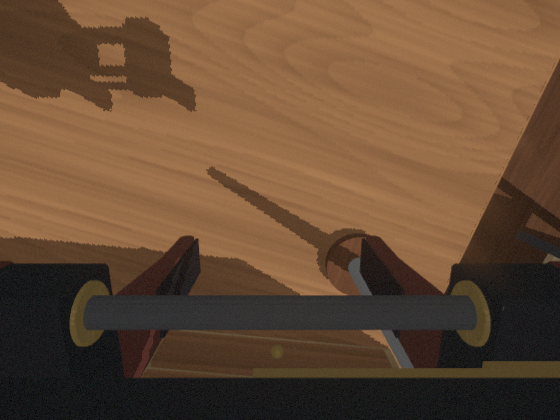

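```bash
cat > h.py <<'E'
import numpy as np, cv2
from bench import telemetry, imaging
def cam(f):
    R,_=cv2.Rodrigues(np.array(f["rvec"])); return f["camera_matrix"],R,np.array(f["tvec"]).reshape(3)
def ray(f,u,v):
    if "mount" in f:
        s=f["state"]; M=f["mount"]; K=f["camera_matrix"]
        Rw=s["tcp_rot"]@M[:3,:3]; c=s["tcp_rot"]@M[:3,3]+s["position"]
        return c, Rw@(np.linalg.inv(K)@np.array([u,v,1.]))
    K,R,t=cam(f); return -R.T@t, R.T@(np.linalg.inv(K)@np.array([u,v,1.]))
def onz(f,u,v,z):
    c,d=ray(f,u,v); return c+d*(z-c[2])/d[2]
def proj(f,P):
    P=np.atleast_2d(P).astype(float)
    if "mount" in f:
        s=f["state"]; M=f["mount"]; T=np.eye(4);T[:3,:3]=s["tcp_rot"];T[:3,3]=s["position"]
        W=np.linalg.inv(T@M); p=P@W[:3,:3].T+W[:3,3]
    else:
        K,R,t=cam(f); p=P@R.T+t
    p=p@f["camera_matrix"].T; return p[:,:2]/p[:,2:]
def grab(n):
    s=telemetry.observe(); f=imaging.grab_frame(n)
    if "mount" in f: f["state"]=s
    return f
def crop(f,name,x0,y0,x1,y1,k):
    im=f["pixels"][y0:y1,x0:x1]; cv2.imwrite(f"pics/{name}.png",cv2.resize(im,None,fx=k,fy=k,interpolation=cv2.INTER_CUBIC))
def two(fa,pa,fb,pb):
    c1,d1=ray(fa,*pa);c2,d2=ray(fb,*pb)
    A=np.stack([d1,-d2],1); x=np.linalg.lstsq(A,c2-c1,rcond=None)[0]
    p,q=c1+d1*x[0],c2+d2*x[1]; return (p+q)/2,np.linalg.norm(p-q)
def rel(P):
    s=telemetry.observe(); return s["tcp_rot"].T@(np.array(P)-s["position"])
E
python3 - <<'E'
from h import *
f=grab("top"); g=grab("scene")
crop(f,"t1",140,190,300,310,5)
crop(f,"t2",340,130,440,300,3)
crop(g,"s1",340,190,460,310,5)
crop(g,"s2",190,120,320,260,4)
E
```

```text
(no output)
```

View pics/t1.png

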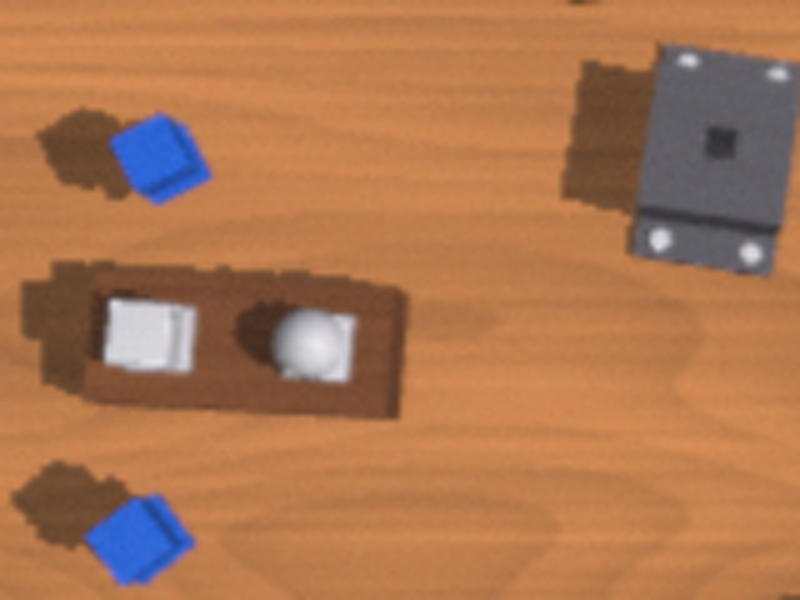

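View pics/t2.png

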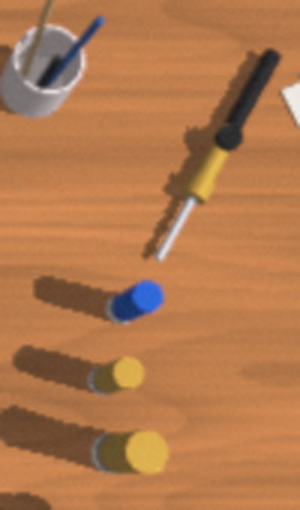

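View pics/s1.png

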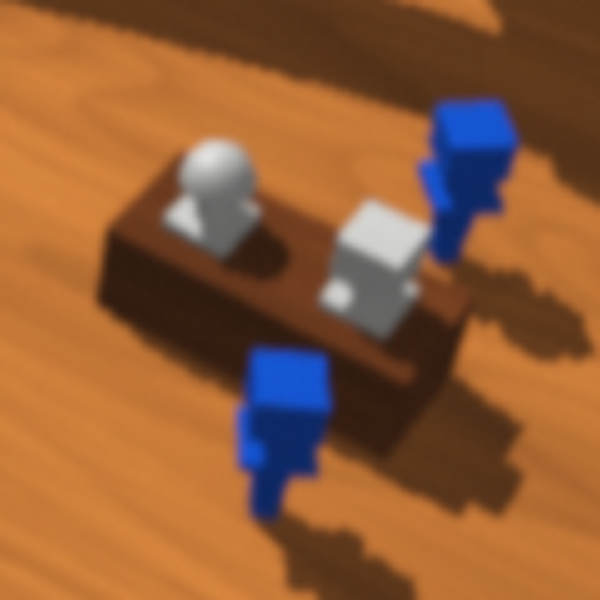

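View pics/s2.png

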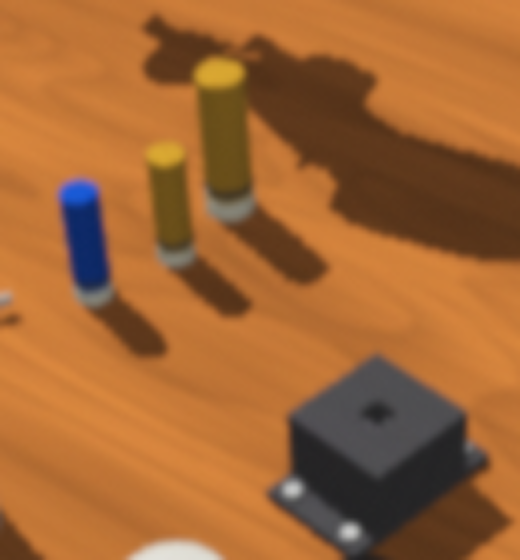

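The square-headed steel stake is at top-view (168,257). The other two things shaped like it, at (172,221) and (168,298), are blue, so neither is meant. Of the bars, the one at (386,230) is blue, so the choice is between brass at (383,254) and brass at (389,281). The smaller, (383,254), is meant. Next I'll measure these coarsely.

```bash
python3 - <<'E'
from h import *
f=grab("top"); g=grab("scene")
c=lambda x,y:(140+x/5-.4,190+y/5-.4)
t2=lambda x,y:(340+x/3-.33,130+y/3-.33)
s1=lambda x,y:(340+x/5-.4,190+y/5-.4)
s2=lambda x,y:(190+x/4-.4,120+y/4-.4)
print("stake top", onz(f,*c(138,333),.101), two(f,c(138,333),g,s1(384,233)))
for p in [(108,298),(172,303),(168,370),(105,365)]: print(onz(f,*c(*p),.101)[:2])
print("rack cor",[onz(f,*c(*p),.055)[:2].round(4) for p in [(97,263),(405,290),(398,417),(88,402)]])
print("rack scene",[onz(g,*s1(*p),.055)[:2].round(4) for p in [(108,232),(412,382),(180,155),(470,290)]])
print("socket", onz(f,*c(721,142),.06), onz(g,*s2(378,411),.06))
hc=[(665,45),(800,62),(778,228),(640,207)]
print("holder top cor",[onz(f,*c(*p),.06)[:2].round(4) for p in hc])
print("holder scene",[onz(g,*s2(*p),.06)[:2].round(4) for p in [(376,355),(467,415),(378,478),(291,415)]])
print("bar top", onz(f,*t2(128,373),.092), onz(g,*s2(165,154),.092), two(f,t2(128,373),g,s2(165,154)))
print("bigbar", two(f,t2(148,452),g,s2(220,73)))
print("bluebar", two(f,t2(147,297),g,s2(79,193)))
print("blue stakes", onz(f,*c(152,155),.091),onz(f,*c(130,540),.091))
print("jar",onz(f,257,178,.06),"tin",onz(f,295,165,.027),"cup",onz(f,353,152,.08))
E
```

```text
stake top [0.47042784 0.3133046  0.101     ] (array([0.47087954, 0.31329082, 0.0987082 ]), np.float64(0.0013525456550050865))
[0.4882261  0.32943156]
[0.48576826 0.29682803]
[0.451711   0.29721235]
[0.45416875 0.32912476]
rack cor [array([0.511 , 0.3493]), array([0.4971, 0.1846]), array([0.4296, 0.1864]), array([0.4372, 0.3501])]
rack scene [array([0.504 , 0.1925]), array([0.5073, 0.3511]), array([0.4359, 0.195 ]), array([0.4386, 0.3494])]
socket [0.57759894 0.01532344 0.06      ] [0.57842009 0.01515396 0.06      ]
holder top cor [array([0.6313, 0.046 ]), array([ 0.6222, -0.0279]), array([ 0.5307, -0.0155]), array([0.5418, 0.059 ])]
holder scene [array([ 0.5373, -0.0167]), array([0.5491, 0.0623]), array([0.6252, 0.0495]), array([ 0.6128, -0.0269])]
bar top [ 0.47823695 -0.24112369  0.092     ] [ 0.48215727 -0.24130459  0.092     ] (array([ 0.47907955, -0.24286988,  0.08918768]), np.float64(0.0022417809575251317))
bigbar (array([ 0.41019901, -0.24843345,  0.11762048]), np.float64(0.0003210765361141145))
bluebar (array([ 0.54633895, -0.26300367,  0.0876983 ]), np.float64(0.002397075090730304))
blue stakes [0.56394975 0.31344333 0.091     ] [0.36672477 0.31468867 0.091     ]
jar [0.68909453 0.08937504 0.06      ] tin [ 0.73745461 -0.0173578   0.027     ] cup [ 0.75956168 -0.17466518  0.08      ]
```

Call:
carry_out(
  increments=[
    [60, [0.037, -0.033, 0], [0, 0, -7]],
    [60, [0.075, -0.067, 0], [0, 0, -14]],
    [60, [0.112, -0.1, 0], [0, 0, -21]],
    [60, [0.15, -0.134, 0], [0, 0, -28]],
    [60, [0.187, -0.167, 0], [0, 0, -35]],
    [60, [0.224, -0.2, 0], [0, 0, -42]],
    [60, [0.262, -0.234, 0], [0, 0, -49]],
    [60, [0.3, -0.267, 0], [0, 0, -56]],
    [60, [0.337, -0.3, 0], [0, 0, -63]],
    [60, [0.374, -0.334, 0], [0, 0, -70]],
  ],
)

```text
time: 1.35
position: [0.4441, -0.1648, 0.24]
tcp_rot: [[0.039, 0.999, 0.001], [0.999, -0.039, -0.001], [-0.001, 0.001, -1.0]]
contact_force: [1.0, 0.1, -0.6]
width: 0.0672
```

```bash
python3 - <<'E'
from h import *
s=telemetry.observe(); print(s["time"],s["position"],s["tcp_rot"].round(3),s["width"],s["qpos"])
print(rel([.4705,.3133,.225]))
E
```

```text
1.35 [ 0.44405337 -0.1648117   0.24004147] [[ 0.039  0.999  0.001]
 [ 0.999 -0.039 -0.001]
 [-0.001  0.001 -1.   ]] 0.06723321273633291 [ 0.69277373  0.19007345 -0.49794224  1.92393637  0.10470034  1.05159259
  0.11179572]
[0.47878604 0.0079545  0.01473522]
```

Call:
carry_out(
  increments=[
    [60, [0.048, 0.001, 0.001], [0, 0, 0]],
    [60, [0.096, 0.002, 0.002], [0, 0, 0]],
    [60, [0.144, 0.003, 0.004], [0, 0, 0]],
    [60, [0.192, 0.004, 0.006], [0, 0, 0]],
    [60, [0.24, 0.005, 0.008], [0, 0, 0]],
    [60, [0.288, 0.006, 0.01], [0, 0, 0]],
    [60, [0.336, 0.007, 0.012], [0, 0, 0]],
    [60, [0.384, 0.008, 0.014], [0, 0, 0]],
    [60, [0.43, 0.008, 0.014], [0, 0, 0]],
    [60, [0.47, 0.008, 0.014], [0, 0, 0]],
  ],
)

```text
time: 2.35
position: [0.4713, 0.3051, 0.2256]
tcp_rot: [[0.043, 0.999, 0.0], [0.999, -0.043, 0.0], [0.0, 0.0, -1.0]]
contact_force: [1.1, 0.2, 0.3]
width: 0.0673
```

```bash
python3 - <<'E'
from h import *
s=telemetry.observe(); print(s["time"],s["position"],s["tcp_rot"].round(4),s["width"],s["contact_force"], abs(s["joint_velocities"]).max())
f=grab("wrist"); cv2.imwrite("pics/w1.png",f["pixels"])
print(proj(f,[.4705,.3133,.101]))
E
```

```text
2.35 [0.4713429  0.30513345 0.22562925] [[ 4.270e-02  9.991e-01  1.000e-04]
 [ 9.991e-01 -4.270e-02  4.000e-04]
 [ 4.000e-04  1.000e-04 -1.000e+00]] 0.06728076442021687 [1.07695439 0.16628032 0.28279104] 0.7507396374752383
[[277.66087534 198.00589021]]
```

View pics/w1.png

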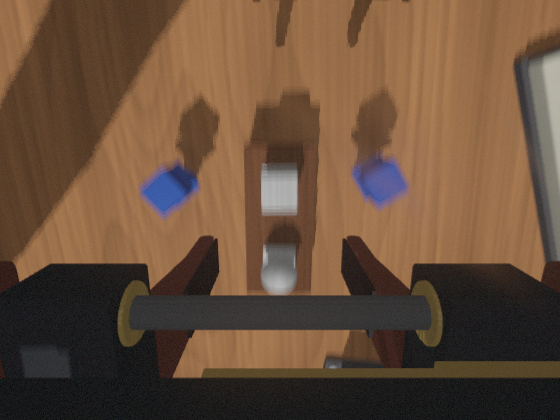

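The view shows the stake's head near (279,188) and the dome at (279,272), but it is blurred because the arm was still moving. I'll take another now that it has settled.

```bash
python3 - <<'E'
from h import *
grab("wrist")
f=grab("wrist"); s=f["state"]; print(s["time"],s["position"],s["tcp_rot"][:2,0], abs(s["joint_velocities"]).max())
crop(f,"w2",210,120,350,300,4)
E
```

```text
2.45 [0.46986178 0.30892241 0.22577285] [0.03604748 0.99934231] 0.0715674002039275
```

View pics/w2.png

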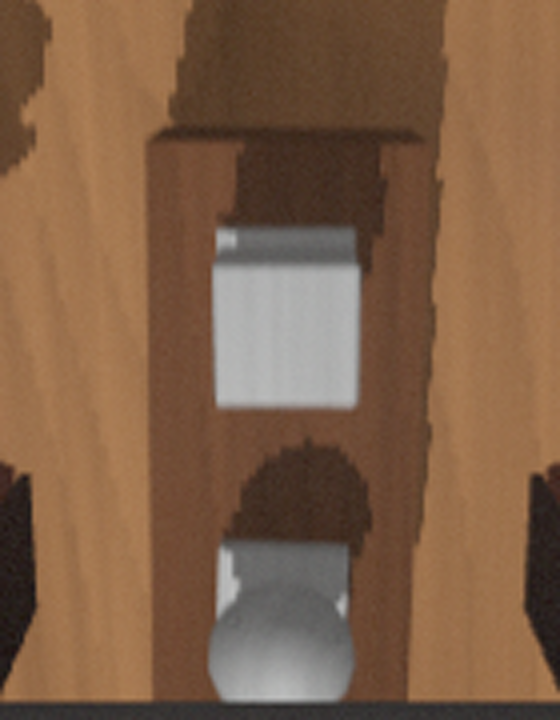

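The crop shows the head's flat top with corners at about (213,264), (361,262), (359,408) and (216,409), and the dome stake below it. This is the steel square-headed stake.

```bash
python3 - <<'E'
from h import *
f=grab("wrist"); s=f["state"]
P=np.array([onz(f,210+x/4-.4,120+y/4-.4,.101) for x,y in [(213,264),(361,262),(359,408),(216,409)]])
print(P[:,:2].round(4)); c=P.mean(0); print(c, [np.linalg.norm(P[i]-P[i-1]).round(4) for i in range(4)])
d=(P[1]-P[0]+P[2]-P[3]); print("edge x-dir deg",np.degrees(np.arctan2(d[1],d[0])))
d=(P[0]-P[3]+P[1]-P[2]); print("edge y-dir deg",np.degrees(np.arctan2(d[1],d[0])))
print(np.degrees(np.arctan2(*s["tcp_rot"][[1,0],0])),s["position"],rel([c[0],c[1],.091]))
E
```

```text
[[0.4573 0.3253]
 [0.4889 0.3245]
 [0.4877 0.2921]
 [0.4563 0.293 ]]
[0.47256153 0.30873373 0.101     ] [np.float64(0.0323), np.float64(0.0316), np.float64(0.0325), np.float64(0.0314)]
edge x-dir deg -1.5612039501191424
edge y-dir deg 88.09944218631067
87.80231216861618 [0.4705157  0.30567371 0.22544801] [0.00549838 0.00131386 0.13424887]
```

Call:
carry_out(
  increments=[
    [60, [0.001, 0.001, 0.01], [0, 0, 0]],
    [60, [0.003, 0.001, 0.025], [0, 0, 0]],
    [60, [0.004, 0.001, 0.04], [0, 0, 0]],
    [60, [0.004, 0.001, 0.05], [0, 0, 0]],
    [60, [0.004, 0.001, 0.057], [0, 0, 0]],
    [60, [0.004, 0.001, 0.06], [0, 0, 0]],
    [60, [0.004, 0.001, 0.06], [0, 0, 0]],
    [60, [0.004, 0.001, 0.06], [0, 0, 0]],
    [60, [0.004, 0.001, 0.06], [0, 0, 0]],
    [60, [0.004, 0.001, 0.06], [0, 0, 0]],
  ],
)

```text
time: 3.55
position: [0.473, 0.3068, 0.1661]
tcp_rot: [[0.043, 0.999, 0.001], [0.999, -0.043, 0.0], [0.0, 0.001, -1.0]]
contact_force: [0.7, -0.8, -0.0]
width: 0.0672
```

```bash
python3 - <<'E'
from h import *
f=grab("wrist"); s=f["state"]; print(s["time"],s["position"],s["tcp_rot"][:2,0], abs(s["joint_velocities"]).max())
crop(f,"w3",210,120,350,300,4)
im=f["pixels"]; 
hsv=cv2.cvtColor(im,cv2.COLOR_BGR2HSV); m=((hsv[...,1]<40)&(hsv[...,2]>130)).astype(np.uint8)
n,l,st,ce=cv2.connectedComponentsWithStats(m)
print([(st[i],ce[i]) for i in range(1,n) if st[i][4]>300])
E
```

```text
3.55 [0.47300321 0.30680697 0.16606974] [0.04329562 0.99906224] 0.002114625192290788
[(array([ 253,  197,   47,   44, 2012], dtype=int32), array([276.4666998 , 218.57703777]))]
```

View pics/w3.png

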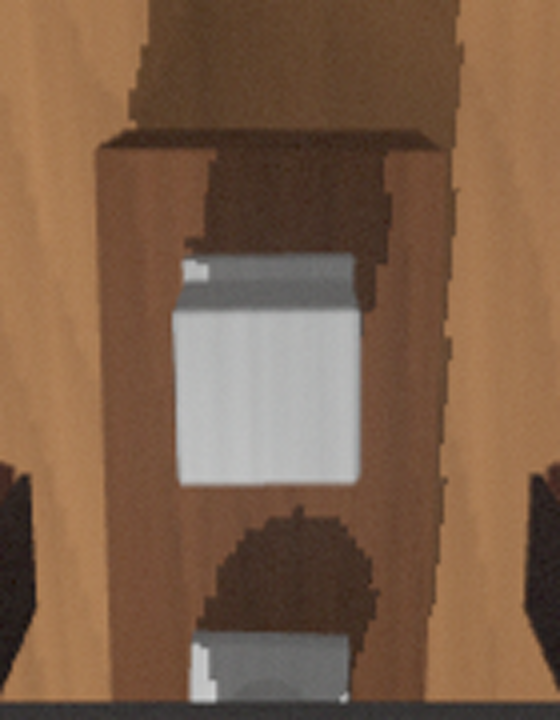

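The head's top corners are at crop (173,310), (361,308), (358,485) and (180,485).

```bash
python3 - <<'E'
from h import *
f=grab("wrist"); s=f["state"]
P=np.array([onz(f,210+x/4-.4,120+y/4-.4,.101) for x,y in [(173,310),(361,308),(358,485),(180,485)]])
print(P[:,:2].round(4)); c=P.mean(0); print(c, [np.linalg.norm(P[i]-P[i-1]).round(4) for i in range(4)])
d=(P[1]-P[0]+P[2]-P[3]); print("edge x-dir deg",np.degrees(np.arctan2(d[1],d[0])))
d=(P[0]-P[3]+P[1]-P[2]); print("edge y-dir deg",np.degrees(np.arctan2(d[1],d[0])))
print(np.degrees(np.arctan2(*s["tcp_rot"][[1,0],0])),s["position"],rel([c[0],c[1],.091]))
E
```

```text
[[0.4564 0.3294]
 [0.488  0.3284]
 [0.4866 0.297 ]
 [0.4557 0.2983]]
[0.4716718  0.31329595 0.101     ] [np.float64(0.0311), np.float64(0.0316), np.float64(0.0315), np.float64(0.031)]
edge x-dir deg -2.1517505563020967
edge y-dir deg 88.0414023656398
87.52233779595623 [0.47293003 0.3067891  0.16599385] [ 0.00652257 -0.00153561  0.07489343]
```

Call:
carry_out(
  increments=[
    [60, [0.003, -0.001, 0.015], [0, 0, 0]],
    [60, [0.006, -0.0015, 0.035], [0, 0, 0]],
    [60, [0.0065, -0.0015, 0.055], [0, 0, 0]],
    [60, [0.0065, -0.0015, 0.068], [0, 0, 0]],
    [60, [0.0065, -0.0015, 0.074], [0, 0, 0]],
    [60, [0.0065, -0.0015, 0.075], [0, 0, 0]],
    [60, [0.0065, -0.0015, 0.075], [0, 0, 0]],
    [100, [0.0065, -0.0015, 0.075], [0, 0, 0]],
    [200, [0.0065, -0.0015, 0.075], [0, 0, 0]],
    [255, [0.0065, -0.0015, 0.075], [0, 0, 0]],
  ],
)

```text
time: 4.65
position: [0.4719, 0.3133, 0.0912]
tcp_rot: [[0.043, 0.999, 0.001], [0.999, -0.043, 0.0], [0.0, 0.001, -1.0]]
contact_force: [-0.8, 0.6, 0.7]
width: 0.0467
```

Call:
carry_out(
  increments=[
    [255, [0, 0, 0], [0, 0, 0]],
    [255, [0, 0, 0], [0, 0, 0]],
    [255, [0, 0, 0], [0, 0, 0]],
    [255, [0, 0, 0], [0, 0, 0]],
    [255, [0, 0, 0], [0, 0, 0]],
    [255, [0, 0, -0.005], [0, 0, 0]],
    [255, [0, 0, -0.015], [0, 0, 0]],
    [255, [0, 0, -0.03], [0, 0, 0]],
    [255, [0, 0, -0.05], [0, 0, 0]],
    [255, [0, 0, -0.07], [0, 0, 0]],
  ],
)

```text
time: 5.65
position: [0.4715, 0.3133, 0.1623]
tcp_rot: [[0.043, 0.999, 0.0], [0.999, -0.043, 0.0], [0.0, 0.0, -1.0]]
contact_force: [-0.4, -1.2, -4.1]
width: 0.0321
```

```bash
python3 - <<'E'
from h import *
s=telemetry.observe(); print(s["time"],s["position"],s["width"],s["contact_force"],s["torque"])
f=grab("wrist");cv2.imwrite("pics/w4.png",f["pixels"])
E
```

```text
5.65 [0.47148482 0.31327393 0.16226653] 0.032096456295234034 [-0.35871434 -1.22484614 -4.09278186] [-0.02782094 -0.12249127  0.04549121]
```

View pics/w4.png

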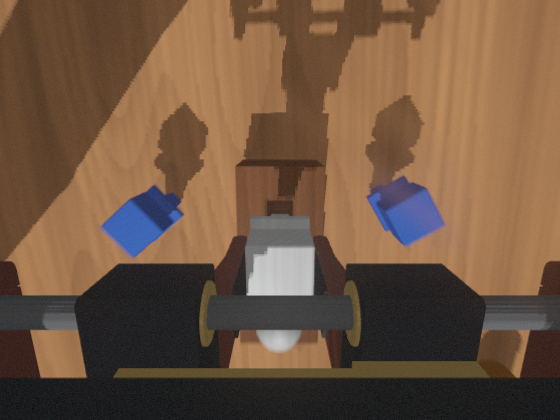

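Call:
carry_out(
  increments=[
    [255, [0, 0.005, -0.035], [0, 0, 0.5]],
    [255, [0, 0.02, -0.06], [0, 0, 1]],
    [255, [-0.035, 0.04, -0.06], [0, 0, 1.5]],
    [255, [-0.08, 0.06, -0.06], [0, 0, 2.5]],
    [255, [-0.125, 0.08, -0.06], [0, 0, 3.5]],
    [255, [-0.17, 0.095, -0.06], [0, 0, 4.5]],
    [255, [-0.215, 0.107, -0.06], [0, 0, 5.5]],
    [255, [-0.26, 0.115, -0.06], [0, 0, 5.5]],
    [255, [-0.305, 0.12, -0.055], [0, 0, 5.5]],
    [255, [-0.345, 0.122, -0.05], [0, 0, 5.5]],
  ],
)

```text
time: 6.7
position: [0.5787, -0.0394, 0.211]
tcp_rot: [[0.14, 0.99, 0.001], [0.99, -0.14, -0.0], [-0.0, 0.001, -1.0]]
contact_force: [0.4, -0.4, -3.2]
width: 0.0321
```

Call:
carry_out(
  increments=[
    [255, [-0.005, 0, 0.005], [0, 0, 0]],
    [255, [-0.005, 0, 0.01], [0, 0, 0]],
    [255, [-0.005, 0, 0.01], [0, 0, 0]],
    [255, [-0.005, 0, 0.01], [0, 0, 0]],
    [255, [-0.005, 0, 0.01], [0, 0, 0]],
    [255, [-0.005, 0, 0.01], [0, 0, 0]],
    [255, [-0.005, 0, 0.01], [0, 0, 0]],
    [255, [-0.005, 0, 0.01], [0, 0, 0]],
    [255, [-0.005, 0, 0.01], [0, 0, 0]],
    [255, [-0.005, 0, 0.01], [0, 0, 0]],
  ],
)

```text
time: 7.7
position: [0.5779, -0.0418, 0.2007]
tcp_rot: [[0.139, 0.99, 0.0], [0.99, -0.139, -0.0], [-0.0, 0.0, -1.0]]
contact_force: [0.5, -0.7, -3.6]
width: 0.0318
```

```bash
python3 - <<'E'
from h import *
f=grab("wrist"); s=f["state"]; print(s["time"],s["position"],np.degrees(np.arctan2(*s["tcp_rot"][[1,0],0])),s["width"],s["contact_force"], abs(s["joint_velocities"]).max())
print(proj(f,[.578,.0153,.06]))
cv2.imwrite("pics/w5.png",f["pixels"])
E
```

```text
7.7 [ 0.57785634 -0.04175297  0.20065027] 82.01695990939217 0.03181379322414003 [ 0.52925717 -0.71733729 -3.58716296] 0.003034931707105558
[[270.16610692 139.93651428]]
```

View pics/w5.png

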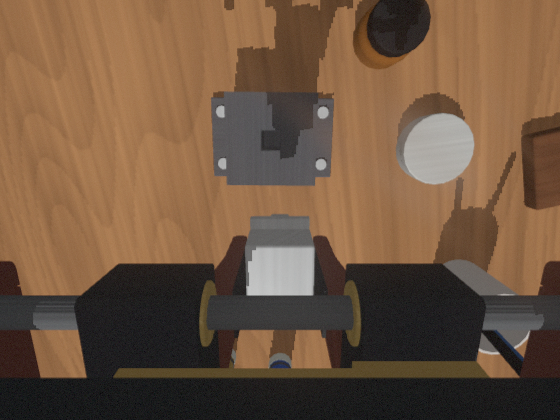

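```bash
python3 - <<'E'
from h import *
f=grab("wrist")
im=f["pixels"][80:200,200:345]; im=np.clip(im.astype(float)*2.2,0,255).astype(np.uint8)
cv2.imwrite("pics/w6.png",cv2.resize(im,None,fx=5,fy=5,interpolation=cv2.INTER_CUBIC))
E
```

```text
(no output)
```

View pics/w6.png

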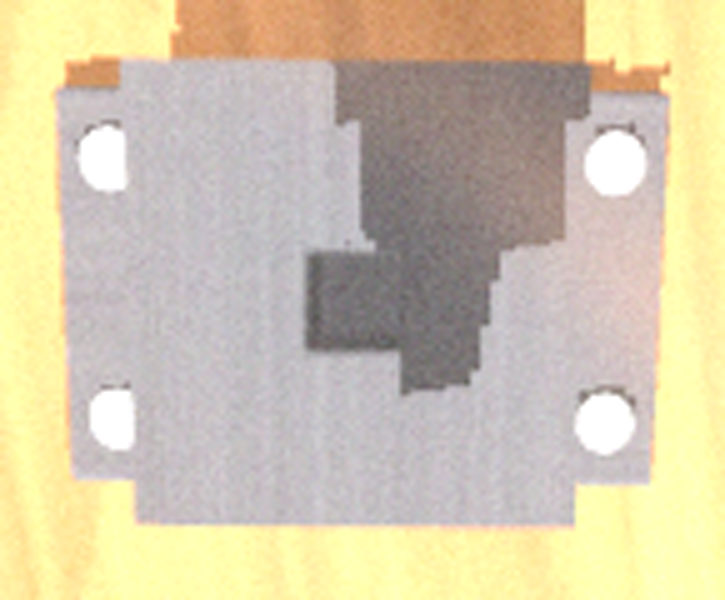

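```bash
python3 - <<'E'
from h import *
f=grab("wrist"); s=f["state"]
q=lambda x,y:(200+x/5-.4,80+y/5-.4)
P=np.array([onz(f,*q(x,y),.06) for x,y in [(118,60),(592,61),(575,524),(135,522)]])
print(P[:,:2].round(4)); c=P.mean(0); print("holder centre",c, [np.linalg.norm(P[i]-P[i-1]).round(4) for i in range(4)])
d=(P[1]-P[0]+P[2]-P[3]); print("edge x-dir deg",np.degrees(np.arctan2(d[1],d[0])))
d=(P[0]-P[3]+P[1]-P[2]); print("edge y-dir deg",np.degrees(np.arctan2(d[1],d[0])))
print("mouth left mid, top, bottom",[onz(f,*q(x,y),.06)[:2].round(4) for x,y in [(306,302),(356,252),(356,352),(356,302)]])
h=np.degrees(np.arctan2(*s["tcp_rot"][[1,0],0])); print(h,s["position"])
# stake in hand: head top corner visibility
E
```

```text
[[ 0.5446  0.0602]
 [ 0.6237  0.049 ]
 [ 0.6121 -0.0292]
 [ 0.5333 -0.0178]]
holder centre [0.57840044 0.01553788 0.06      ] [np.float64(0.0788), np.float64(0.0799), np.float64(0.0791), np.float64(0.0796)]
edge x-dir deg -8.150432979554225
edge y-dir deg 81.63579176055053
mouth left mid, top, bottom [array([0.5699, 0.0164]), array([0.5797, 0.0236]), array([0.5773, 0.0066]), array([0.5785, 0.0152])]
82.01433851779827 [ 0.57783789 -0.04176678  0.2006286 ]
```

```bash
python3 - <<'E'
from h import *
f=grab("wrist"); s=f["state"]
T=lambda p: s["tcp_rot"]@np.array(p)+s["position"]
L=[("headtop far",[.016,0,-.0098]),("headtop near",[-.016,0,-.0098]),("head bot far",[.016,0,.0162]),("collar far top",[.017,0,.0302]),("topleft",[.016,-.016,-.0098]),("topright",[.016,.016,-.0098])]
for n,p in L: print(n,((proj(f,T(p))[0]-[220,200]+.4)*5).round(0), proj(f,T(p))[0])
crop(f,"w7",220,200,340,300,5)
print(rel([.578,.0153,.136]))
E
```

```text
headtop far [295. 230.] [278.58331106 245.68819212]
headtop near [295. 548.] [278.6108856  309.10899216]
head bot far [296. 141.] [278.72813893 227.89558594]
collar far top [296.  95.] [278.78908844 218.67047844]
topleft [117. 230.] [242.95251597 245.67782717]
topright [473. 230.] [314.21088957 245.69855614]
[ 0.05652233 -0.00777278  0.06462988]
```

View pics/w7.png

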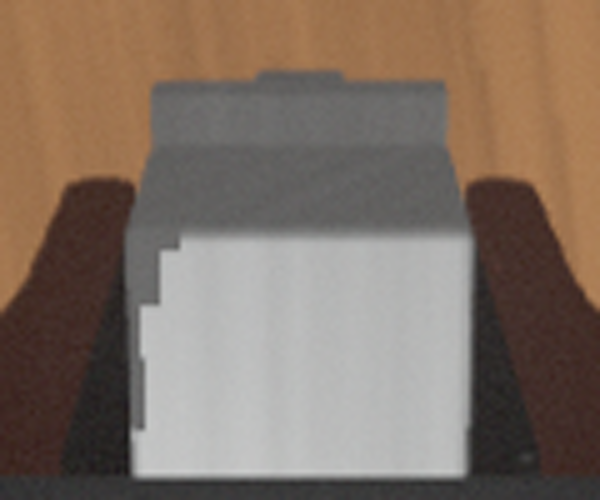

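Call:
carry_out(
  increments=[
    [255, [0.01, -0.001, 0.0], [0, 0, 0]],
    [255, [0.025, -0.003, 0.005], [0, 0, 0]],
    [255, [0.04, -0.005, 0.012], [0, 0, 0]],
    [255, [0.05, -0.007, 0.022], [0, 0, 0]],
    [255, [0.056, -0.0078, 0.033], [0, 0, 0]],
    [255, [0.0565, -0.0078, 0.043], [0, 0, 0.2]],
    [255, [0.0565, -0.0078, 0.048], [0, 0, 0.2]],
    [255, [0.0565, -0.0078, 0.05], [0, 0, 0.2]],
    [255, [0.0565, -0.0078, 0.05], [0, 0, 0.2]],
    [255, [0.0565, -0.0078, 0.05], [0, 0, 0.2]],
  ],
)

```text
time: 8.9
position: [0.5782, 0.0149, 0.1509]
tcp_rot: [[0.143, 0.99, 0.001], [0.99, -0.143, -0.0], [-0.0, 0.001, -1.0]]
contact_force: [0.1, 0.4, -3.6]
width: 0.0317
```

```bash
python3 - <<'E'
from h import *
s=telemetry.observe(); print(s["time"],s["position"],s["tcp_rot"].round(4),np.degrees(np.arctan2(*s["tcp_rot"][[1,0],0])),s["contact_force"],s["torque"])
print(rel([.578,.0153,.115]))
f=grab("scene"); crop(f,"s3",220,150,350,270,5)
f=grab("top"); crop(f,"t3",240,170,330,260,6)
E
```

```text
8.9 [0.57824463 0.01490181 0.15094698] [[ 1.430e-01  9.897e-01  5.000e-04]
 [ 9.897e-01 -1.430e-01 -1.000e-04]
 [-1.000e-04  5.000e-04 -1.000e+00]] 81.78054515360081 [ 0.0785893   0.38777247 -3.59428311] [-0.05259991 -0.08072354  0.00644146]
[ 0.00036112 -0.00031779  0.0359468 ]
```

View pics/s3.png

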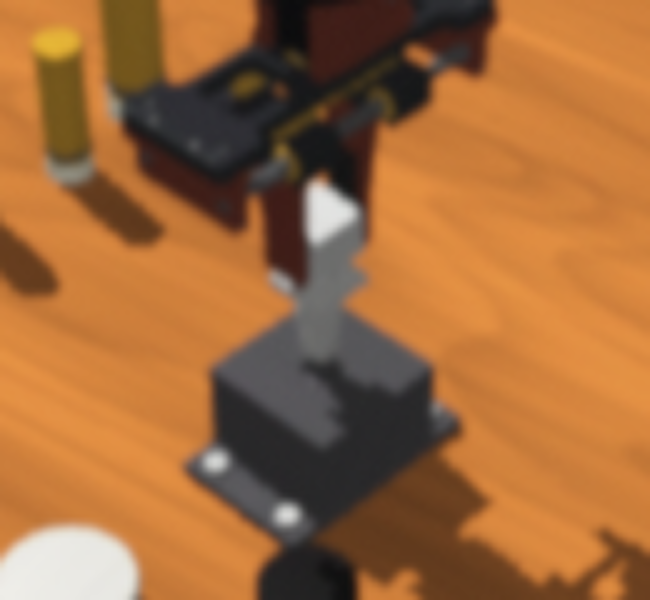

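The shank tip hangs just over the socket mouth (about crop (318,355)), so I'll lower it in.

Call:
carry_out(
  increments=[
    [255, [0.0003, -0.0003, 0.004], [0, 0, 0]],
    [255, [0.0003, -0.0003, 0.009], [0, 0, 0]],
    [255, [0.0003, -0.0003, 0.014], [0, 0, 0]],
    [255, [0.0003, -0.0003, 0.019], [0, 0, 0]],
    [255, [0.0003, -0.0003, 0.024], [0, 0, 0]],
    [255, [0.0003, -0.0003, 0.029], [0, 0, 0]],
    [255, [0.0003, -0.0003, 0.034], [0, 0, 0]],
    [255, [0.0003, -0.0003, 0.037], [0, 0, 0]],
    [255, [0.0003, -0.0003, 0.039], [0, 0, 0]],
    [255, [0.0003, -0.0003, 0.04], [0, 0, 0]],
  ],
)

```text
time: 10.0
position: [0.5777, 0.0157, 0.1105]
tcp_rot: [[0.142, 0.99, -0.0], [0.99, -0.142, -0.0], [-0.0, -0.0, -1.0]]
contact_force: [-0.0, 0.1, -4.1]
width: 0.0322
```

Call:
carry_out(
  increments=[
    [255, [0, 0, 0.001], [0, 0, 0]],
    [255, [0, 0, 0.002], [0, 0, 0]],
    [255, [0, 0, 0.003], [0, 0, 0]],
    [255, [0, 0, 0.0038], [0, 0, 0]],
    [255, [0, 0, 0.0044], [0, 0, 0]],
    [255, [0, 0, 0.005], [0, 0, 0]],
    [255, [0, 0, 0.0056], [0, 0, 0]],
    [255, [0, 0, 0.006], [0, 0, 0]],
    [255, [0, 0, 0.0065], [0, 0, 0]],
    [255, [0, 0, 0.007], [0, 0, 0]],
  ],
)

```text
time: 11.0
position: [0.5779, 0.0155, 0.1038]
tcp_rot: [[0.142, 0.99, 0.0], [0.99, -0.142, -0.0], [-0.0, 0.0, -1.0]]
contact_force: [0.2, -1.4, -1.1]
width: 0.0319
```

Call:
carry_out(
  increments=[
    [255, [0, 0, 0.0001], [0, 0, 0]],
    [255, [0, 0, 0.0002], [0, 0, 0]],
    [255, [0, 0, 0.0003], [0, 0, 0]],
    [255, [0, 0, 0.0004], [0, 0, 0]],
    [255, [0, 0, 0.0004], [0, 0, 0]],
    [255, [0, 0, 0.0004], [0, 0, 0]],
    [255, [0, 0, 0.0004], [0, 0, 0]],
    [255, [0, 0, 0.0004], [0, 0, 0]],
    [255, [0, 0, 0.0004], [0, 0, 0]],
    [255, [0, 0, 0.0004], [0, 0, 0]],
  ],
)

```text
time: 12.0
position: [0.5779, 0.0156, 0.1033]
tcp_rot: [[0.142, 0.99, 0.0], [0.99, -0.142, -0.0], [-0.0, 0.0, -1.0]]
contact_force: [0.7, -2.3, 0.3]
width: 0.0319
```

```bash
python3 - <<'E'
from h import *
s=telemetry.observe(); print(s["time"],s["position"],s["contact_force"],s["torque"])
f=grab("scene"); crop(f,"s4",220,150,350,270,5)
E
```

```text
12.0 [0.57786303 0.01559393 0.10330401] [ 0.68177154 -2.25932773  0.34427449] [-0.79341519 -0.37157392 -0.10078281]
```

View pics/s4.png

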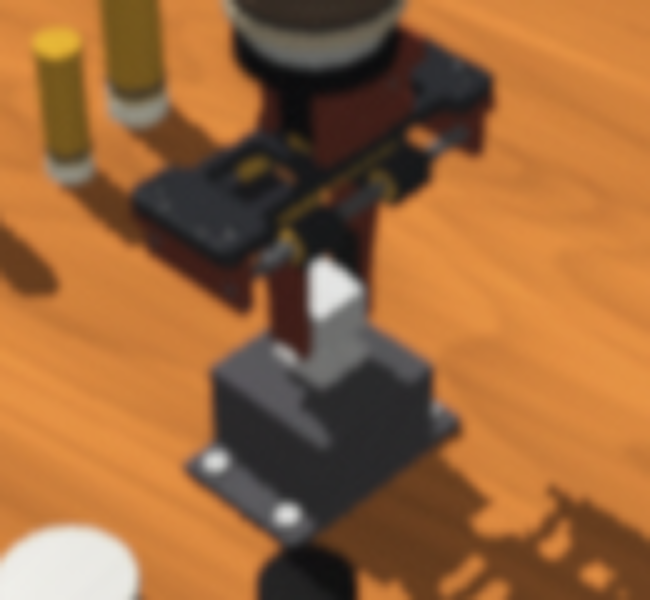

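Call:
carry_out(
  increments=[
    [255, [-0.0002, 0.0, 0], [0, 0, 0]],
    [255, [-0.0004, 0.0001, 0], [0, 0, 0]],
    [255, [-0.0006, 0.0002, 0], [0, 0, 0]],
    [255, [-0.0006, 0.0002, 0.0002], [0, 0, 0]],
    [255, [-0.0006, 0.0002, 0.0004], [0, 0, 0]],
    [255, [-0.0006, 0.0002, 0.0006], [0, 0, 0]],
    [255, [-0.0006, 0.0002, 0.0006], [0, 0, 0]],
    [255, [-0.0006, 0.0002, 0.0006], [0, 0, 0]],
    [255, [-0.0006, 0.0002, 0.0006], [0, 0, 0]],
    [255, [-0.0006, 0.0002, 0.0006], [0, 0, 0]],
  ],
)

```text
time: 13.05
position: [0.5779, 0.0153, 0.1027]
tcp_rot: [[0.142, 0.99, 0.0], [0.99, -0.142, 0.0], [0.0, 0.0, -1.0]]
contact_force: [1.1, -1.0, 2.6]
width: 0.0316
```

```bash
python3 - <<'E'
from h import *
s=telemetry.observe(); print(s["time"],s["position"],s["contact_force"],s["torque"])
E
```

```text
13.05 [0.57787435 0.01532965 0.10273211] [ 1.07957879 -1.02455301  2.60731248] [-0.05912775 -0.36757795 -0.00368797]
```

Call:
carry_out(
  increments=[
    [255, [-0.0001, 0.0003, 0], [0, 0, 0]],
    [255, [-0.0001, 0.0003, 0], [0, 0, 0]],
    [60, [-0.0001, 0.0003, 0], [0, 0, 0]],
    [60, [-0.0001, 0.0003, 0], [0, 0, 0]],
    [60, [-0.0001, 0.0003, 0], [0, 0, 0]],
    [60, [-0.0001, 0.0003, 0], [0, 0, 0]],
    [60, [-0.0001, 0.0003, -0.003], [0, 0, 0]],
    [60, [-0.0001, 0.0003, -0.015], [0, 0, 0]],
    [60, [-0.0001, 0.0003, -0.035], [0, 0, 0]],
    [60, [-0.0001, 0.0003, -0.06], [0, 0, 0]],
  ],
)

```text
time: 14.05
position: [0.5777, 0.015, 0.1635]
tcp_rot: [[0.142, 0.99, -0.001], [0.99, -0.142, 0.0], [-0.0, -0.001, -1.0]]
contact_force: [0.1, -0.7, 0.0]
width: 0.0673
```

```bash
python3 - <<'E'
from h import *
s=telemetry.observe(); print(s["time"],s["position"],s["width"],s["contact_force"],s["torque"])
f=grab("wrist"); print(f["state"]["position"],f["state"]["joint_velocities"].round(3)); cv2.imwrite("pics/w8.png",f["pixels"])
f=grab("scene"); crop(f,"s5",220,150,350,270,5)
E
```

```text
14.05 [0.57767561 0.0149726  0.16348925] 0.06734147429251154 [ 0.08737597 -0.6949974   0.02252639] [ 0.05115996 -0.09353265  0.02222527]
[0.57767561 0.0149726  0.16348925] [ 0.113 -0.302 -0.131 -0.245 -0.227  0.481  0.189]
```

View pics/w8.png

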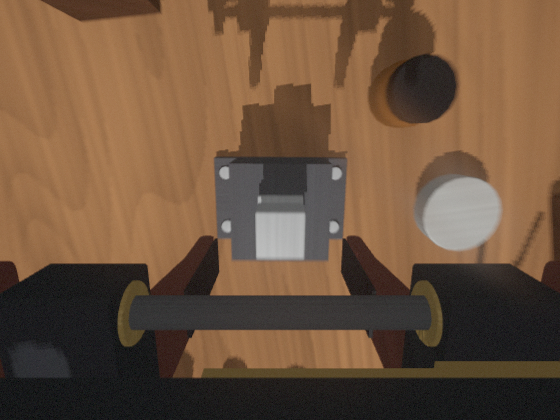

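View pics/s5.png

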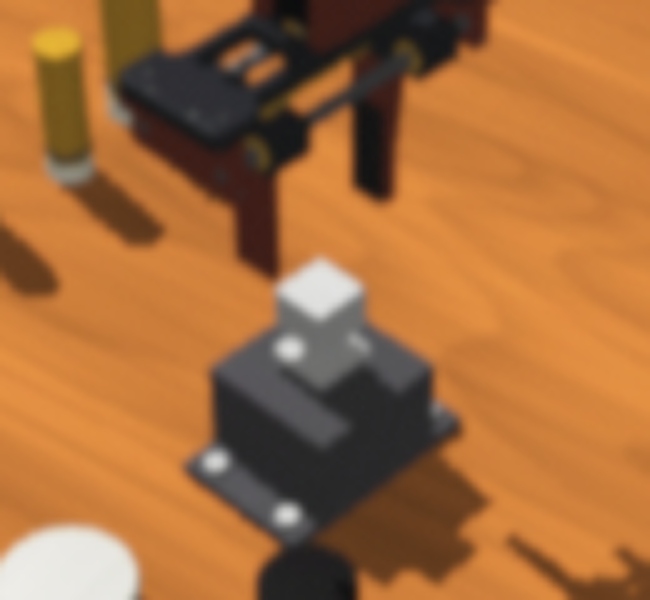

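The stake stands upright in the socket with its head at crop (320,288), and the gripper is clear of it. Next is the bar.

Call:
carry_out(
  increments=[
    [60, [-0.01, -0.003, -0.02], [0, 0, 8.2]],
    [60, [-0.035, -0.008, -0.035], [0, 0, 16.4]],
    [60, [-0.065, -0.014, -0.04], [0, 0, 24.6]],
    [60, [-0.095, -0.021, -0.04], [0, 0, 32.8]],
    [60, [-0.125, -0.028, -0.04], [0, 0, 41]],
    [60, [-0.155, -0.035, -0.04], [0, 0, 49.2]],
    [60, [-0.185, -0.042, -0.04], [0, 0, 57.4]],
    [60, [-0.215, -0.049, -0.04], [0, 0, 65.6]],
    [60, [-0.245, -0.056, -0.04], [0, 0, 73.8]],
    [60, [-0.2685, -0.061, -0.04], [0, 0, 82]],
  ],
)

```text
time: 15.15
position: [0.4785, -0.244, 0.2029]
tcp_rot: [[1.0, -0.01, -0.0], [-0.01, -1.0, -0.0], [-0.0, 0.0, -1.0]]
contact_force: [0.2, 0.6, -0.9]
width: 0.0673
```

```bash
python3 - <<'E'
from h import *
for i in range(4): f=grab("wrist")
s=f["state"]; print(s["time"],s["position"],s["tcp_rot"].round(3),s["qpos"].round(2),abs(s["joint_velocities"]).max())
cv2.imwrite("pics/w9.png",f["pixels"]); print(proj(f,[[.479,-.242,.092],[.479,-.242,0]]))
E
```

```text
15.3 [ 0.47879403 -0.24356802  0.20278604] [[ 1.    -0.005 -0.   ]
 [-0.005 -1.    -0.   ]
 [-0.     0.    -1.   ]] [ 0.58  0.31 -0.25  1.84  0.09  1.   -1.28] 0.05022615026819295
[[277.56278108 211.56861415]
 [277.95741747 190.23595969]]
```

View pics/w9.png

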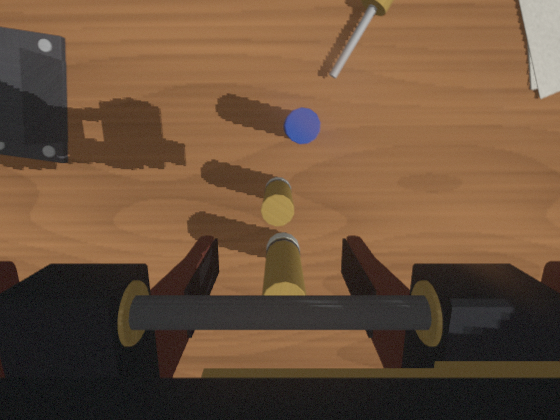

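Three bars show: blue (302,126), small brass (278,209) and large brass (285,270). The small brass one in the middle is the bar meant.

```bash
python3 - <<'E'
from h import *
f=grab("wrist"); s=f["state"]
crop(f,"w10",220,150,340,300,4)
hsv=cv2.cvtColor(f["pixels"],cv2.COLOR_BGR2HSV)
print(hsv[209,278],hsv[185,278])
m=(cv2.inRange(hsv,(19,100,150),(30,255,255)))[160:235,255:300]
cs,_=cv2.findContours(m,0,2); c=max(cs,key=cv2.contourArea); (x,y),r=cv2.minEnclosingCircle(c); print(x+255,y+160,r,cv2.boundingRect(c),cv2.contourArea(c))
e=cv2.fitEllipse(c);print(e)
P=onz(f,e[0][0]+255,e[0][1]+160,.092); print(P,s["position"],rel([P[0],P[1],.065]))
E
```

```text
[ 21 137 166] [ 20 158  89]
279.28125 210.5 16.35030174255371 (8, 36, 33, 31) 750.0
((24.476987838745117, 50.82831954956055), (30.235504150390625, 31.9809627532959), 78.80321502685547)
[ 0.48035126 -0.24200067  0.092     ] [ 0.47947974 -0.24206111  0.20277657] [0.00043741 0.00085701 0.13775741]
```

View pics/w10.png

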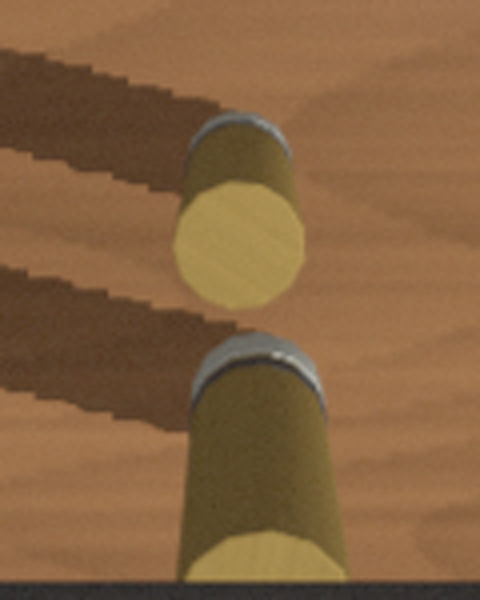

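Call:
carry_out(
  increments=[
    [60, [0.0004, 0.001, 0.02], [0, 0, 0]],
    [60, [0.0004, 0.001, 0.05], [0, 0, 0]],
    [60, [0.0004, 0.001, 0.08], [0, 0, 0]],
    [60, [0.0004, 0.001, 0.105], [0, 0, 0]],
    [60, [0.0004, 0.001, 0.125], [0, 0, 0]],
    [60, [0.0004, 0.001, 0.136], [0, 0, 0]],
    [60, [0.0004, 0.001, 0.139], [0, 0, 0]],
    [60, [0.0004, 0.001, 0.139], [0, 0, 0]],
    [130, [0.0004, 0.001, 0.139], [0, 0, 0]],
    [255, [0.0004, 0.001, 0.139], [0, 0, 0]],
  ],
)

```text
time: 16.4
position: [0.4805, -0.2434, 0.0646]
tcp_rot: [[1.0, -0.003, 0.002], [-0.003, -1.0, -0.001], [0.002, 0.001, -1.0]]
contact_force: [-0.5, -0.2, -0.1]
width: 0.0546
```

Call:
carry_out(
  increments=[
    [255, [0, 0, 0], [0, 0, 0]],
    [255, [0, 0, 0], [0, 0, 0]],
    [255, [0, 0, 0], [0, 0, 0]],
    [255, [0, 0, 0], [0, 0, 0]],
    [255, [0, 0, 0], [0, 0, 0]],
    [255, [0, 0, 0], [0, 0, 0]],
    [255, [0, 0, 0], [0, 0, 0]],
    [255, [0, 0, 0], [0, 0, 0]],
    [255, [0, 0, 0], [0, 0, 0]],
    [255, [0, 0, 0], [0, 0, 0]],
  ],
)

```text
time: 17.4
position: [0.4801, -0.2431, 0.0639]
tcp_rot: [[1.0, -0.003, 0.0], [-0.003, -1.0, -0.0], [0.0, 0.0, -1.0]]
contact_force: [-0.5, 1.6, 5.0]
width: 0.0274
```

```bash
python3 - <<'E'
from h import *
f=grab("wrist"); s=f["state"]; print(s["time"],s["position"],s["tcp_rot"].round(4),s["width"],s["contact_force"],s["torque"])
cv2.imwrite("pics/w11.png",f["pixels"])
E
```

```text
17.4 [ 0.48009661 -0.24310717  0.06385978] [[ 1.e+00 -3.e-03  3.e-04]
 [-3.e-03 -1.e+00 -1.e-04]
 [ 3.e-04  1.e-04 -1.e+00]] 0.027414562762133457 [-0.47567743  1.58523048  5.01198388] [ 0.42431122  0.21899278 -0.02869963]
```

View pics/w11.png

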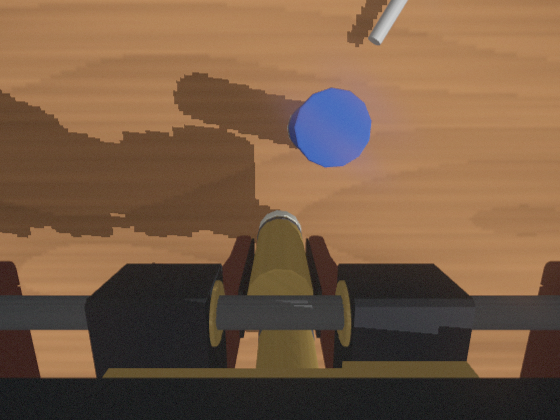

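Call:
carry_out(
  increments=[
    [255, [0, 0, -0.01], [0, 0, 0]],
    [255, [0, 0, -0.035], [0, 0, 0]],
    [255, [0, 0, -0.065], [0, 0, 0]],
    [255, [0, 0, -0.095], [0, 0, 0]],
    [255, [0.005, -0.02, -0.12], [0, 0, 0]],
    [255, [0.02, -0.06, -0.13], [0, 0, 0]],
    [255, [0.037, -0.1, -0.13], [0, 0, 0]],
    [255, [0.054, -0.145, -0.13], [0, 0, 0]],
    [255, [0.071, -0.19, -0.13], [0, 0, 0]],
    [255, [0.086, -0.23, -0.13], [0, 0, 0]],
  ],
)

```text
time: 18.45
position: [0.5666, -0.0113, 0.1935]
tcp_rot: [[1.0, -0.003, -0.001], [-0.003, -1.0, 0.0], [-0.001, -0.0, -1.0]]
contact_force: [0.3, -1.2, -4.9]
width: 0.0276
```

Call:
carry_out(
  increments=[
    [255, [0.006, -0.015, 0], [0, 0, 0]],
    [255, [0.01, -0.025, 0], [0, 0, 0]],
    [255, [0.011, -0.0287, 0], [0, 0, 0]],
    [255, [0.011, -0.0287, 0], [0, 0, 0]],
    [255, [0.011, -0.0287, 0], [0, 0, 0]],
    [255, [0.011, -0.0287, 0], [0, 0, 0]],
    [255, [0.011, -0.0287, 0], [0, 0, 0]],
    [255, [0.011, -0.0287, 0], [0, 0, 0]],
    [255, [0.011, -0.0287, 0], [0, 0, 0]],
    [255, [0.011, -0.0287, 0], [0, 0, 0]],
  ],
)

```text
time: 19.45
position: [0.5777, 0.0151, 0.1937]
tcp_rot: [[1.0, -0.003, 0.0], [-0.003, -1.0, -0.0], [0.0, 0.0, -1.0]]
contact_force: [-1.0, 0.2, -4.8]
width: 0.028
```

```bash
python3 - <<'E'
from h import *
f=grab("scene"); s=telemetry.observe(); print(s["time"],s["position"],s["tcp_rot"].round(4),s["width"],s["contact_force"],s["torque"])
crop(f,"s6",220,130,350,260,5)
g=grab("top"); crop(g,"t6",240,170,330,260,6)
for z in (.063,.064): 
  b=s["position"]+s["tcp_rot"]@np.array([0,0,z]); print("face",b,((proj(f,b)[0]-[220,130]+.4)*5).round(1))
print("stake top .1125",((proj(f,[.578,.0153,.1125])[0]-[220,130]+.4)*5).round(1))
E
```

```text
19.5 [0.57773645 0.0151619  0.19363969] [[ 1.     -0.0032  0.    ]
 [-0.0032 -1.     -0.    ]
 [ 0.      0.     -1.    ]] 0.02772038154548617 [ 0.18598907  0.0796655  -4.63311781] [ 0.05160436 -0.04090385 -0.01876958]
face [0.57773664 0.01515898 0.13063969] [321.3 356.8]
face [0.57773665 0.01515894 0.12963969] [321.3 358.4]
stake top .1125 [321.7 385.3]
```

View pics/s6.png

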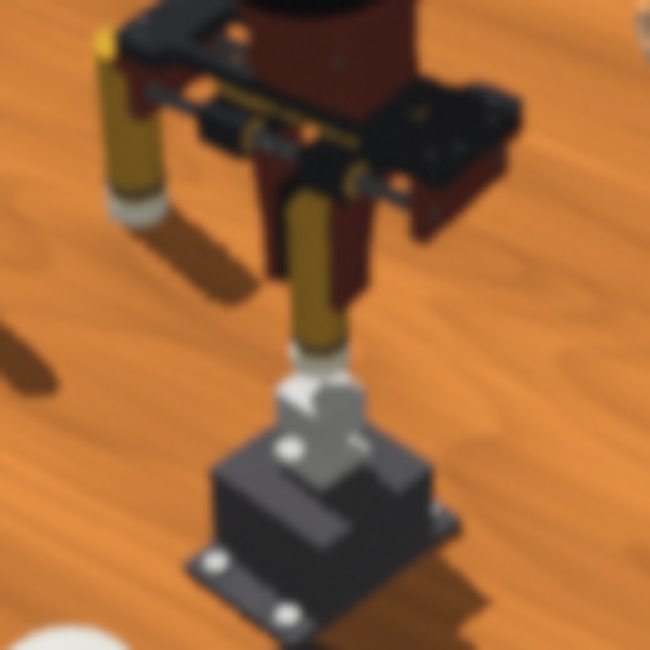

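View pics/t6.png

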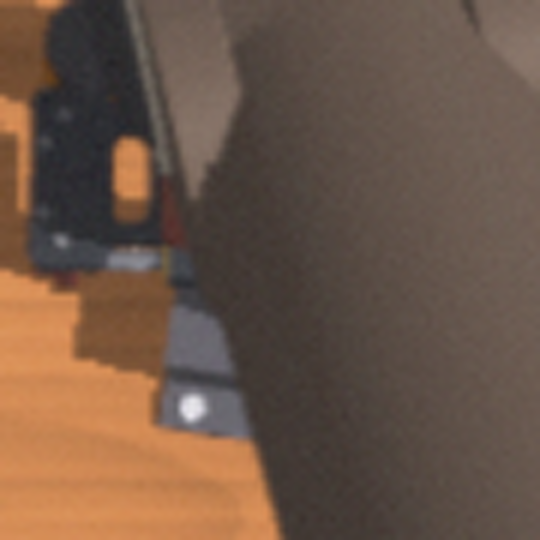

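The bar hangs upright over the stake head. Its white face is at about crop (320,358) and the head at (320,390). I'll come down close, then press slowly.

Call:
carry_out(
  increments=[
    [255, [0.0001, 0, 0.003], [0, 0, 0]],
    [255, [0.0002, 0, 0.006], [0, 0, 0]],
    [255, [0.0002, 0, 0.009], [0, 0, 0]],
    [255, [0.0002, 0, 0.011], [0, 0, 0]],
    [255, [0.0002, 0, 0.013], [0, 0, 0]],
    [255, [0.0002, 0, 0.0145], [0, 0, 0]],
    [255, [0.0002, 0, 0.0155], [0, 0, 0]],
    [255, [0.0002, 0, 0.0163], [0, 0, 0]],
    [255, [0.0002, 0, 0.017], [0, 0, 0]],
    [255, [0.0002, 0, 0.0176], [0, 0, 0]],
  ],
)

```text
time: 20.55
position: [0.5781, 0.0152, 0.1763]
tcp_rot: [[1.0, -0.003, 0.0], [-0.003, -1.0, -0.0], [0.0, 0.0, -1.0]]
contact_force: [-0.6, -0.1, -1.5]
width: 0.0279
```

Call:
carry_out(
  increments=[
    [255, [0, 0, 0.0002], [0, 0, 0]],
    [255, [0, 0, 0.0004], [0, 0, 0]],
    [255, [0, 0, 0.0006], [0, 0, 0]],
    [255, [0, 0, 0.0008], [0, 0, 0]],
    [255, [0, 0, 0.001], [0, 0, 0]],
    [255, [0, 0, 0.0011], [0, 0, 0]],
    [255, [0, 0, 0.0012], [0, 0, 0]],
    [255, [0, 0, 0.0013], [0, 0, 0]],
    [255, [0, 0, 0.0014], [0, 0, 0]],
    [255, [0, 0, 0.0015], [0, 0, 0]],
  ],
)

```text
time: 21.55
position: [0.5781, 0.0152, 0.1747]
tcp_rot: [[1.0, -0.003, 0.0], [-0.003, -1.0, -0.0], [0.0, 0.0, -1.0]]
contact_force: [-0.0, -0.4, 2.9]
width: 0.0279
```

Call:
carry_out(
  increments=[
    [255, [0, 0, 0.0002], [0, 0, 0]],
    [255, [0, 0, 0.0004], [0, 0, 0]],
    [255, [0, 0, 0.0006], [0, 0, 0]],
    [255, [0, 0, 0.0008], [0, 0, 0]],
    [255, [0, 0, 0.001], [0, 0, 0]],
    [255, [0, 0, 0.0012], [0, 0, 0]],
    [255, [0, 0, 0.0014], [0, 0, 0]],
    [255, [0, 0, 0.0016], [0, 0, 0]],
    [255, [0, 0, 0.0018], [0, 0, 0]],
    [255, [0, 0, 0.002], [0, 0, 0]],
  ],
)

```text
time: 22.55
position: [0.5782, 0.0153, 0.1732]
tcp_rot: [[1.0, -0.003, 0.001], [-0.003, -1.0, -0.0], [0.001, 0.0, -1.0]]
contact_force: [-2.3, -0.3, 8.7]
width: 0.0275
```

Call:
carry_out(
  increments=[
    [255, [0, 0, 0.0002], [0, 0, 0]],
    [255, [0, 0, 0.0004], [0, 0, 0]],
    [255, [0, 0, 0.0006], [0, 0, 0]],
    [255, [0, 0, 0.0008], [0, 0, 0]],
    [255, [0, 0, 0.001], [0, 0, 0]],
    [255, [0, 0, 0.0011], [0, 0, 0]],
    [255, [0, 0, 0.0012], [0, 0, 0]],
    [255, [0, 0, 0.0013], [0, 0, 0]],
    [255, [0, 0, 0.0014], [0, 0, 0]],
    [255, [0, 0, 0.0015], [0, 0, 0]],
  ],
)

```text
time: 23.55
position: [0.5784, 0.0153, 0.1722]
tcp_rot: [[1.0, -0.003, 0.001], [-0.003, -1.0, -0.0], [0.001, 0.0, -1.0]]
contact_force: [-2.6, -0.0, 11.8]
width: 0.0278
```

```bash
python3 - <<'E'
from h import *
f=grab("scene"); s=telemetry.observe(); print(s["time"],s["position"],s["tcp_rot"].round(4)[:,2],s["width"],s["contact_force"],s["torque"])
crop(f,"s7",220,130,350,260,5)
E
```

```text
23.6 [0.5783525  0.01525515 0.17215947] [ 1.3e-03 -2.0e-04 -1.0e+00] 0.027736978929839305 [-2.70146965 -0.22372329 11.57014167] [-0.17036131  0.78815962 -0.03152747]
```

View pics/s7.png

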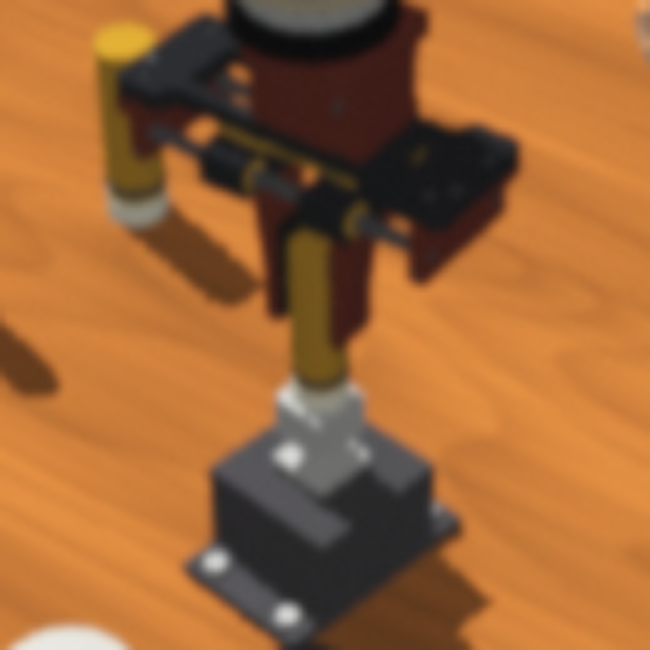

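Call:
carry_out(
  increments=[
    [255, [-0.0001, 0, 0.0002], [0, 0, 0]],
    [255, [-0.0002, 0, 0.0004], [0, 0, 0]],
    [255, [-0.0002, 0, 0.0006], [0, 0, 0]],
    [255, [-0.0002, 0, 0.0008], [0, 0, 0]],
    [255, [-0.0002, 0, 0.0009], [0, 0, 0]],
    [255, [-0.0002, 0, 0.001], [0, 0, 0]],
    [255, [-0.0002, 0, 0.001], [0, 0, 0]],
    [255, [-0.0002, 0, 0.001], [0, 0, 0]],
    [255, [-0.0002, 0, 0.001], [0, 0, 0]],
    [255, [-0.0002, 0, 0.001], [0, 0, 0]],
  ],
)

```text
time: 24.6
position: [0.5784, 0.0152, 0.1715]
tcp_rot: [[1.0, -0.003, 0.002], [-0.003, -1.0, -0.0], [0.002, 0.0, -1.0]]
contact_force: [-3.2, -0.4, 12.9]
width: 0.0276
```

Call:
carry_out(
  increments=[
    [255, [-0.0001, 0, 0.0002], [0, 0, 0]],
    [255, [-0.0002, 0, 0.0004], [0, 0, 0]],
    [255, [-0.0002, 0, 0.0006], [0, 0, 0]],
    [255, [-0.0002, 0, 0.0008], [0, 0, 0]],
    [255, [-0.0002, 0, 0.0009], [0, 0, 0]],
    [255, [-0.0002, 0, 0.001], [0, 0, 0]],
    [255, [-0.0002, 0, 0.001], [0, 0, 0]],
    [255, [-0.0002, 0, 0.001], [0, 0, 0]],
    [255, [-0.0002, 0, 0.001], [0, 0, 0]],
    [255, [-0.0002, 0, 0.001], [0, 0, 0]],
  ],
)

```text
time: 25.6
position: [0.5784, 0.0153, 0.1708]
tcp_rot: [[1.0, -0.003, 0.002], [-0.003, -1.0, -0.0], [0.002, 0.0, -1.0]]
contact_force: [-2.9, -0.9, 14.7]
width: 0.0274
```

Call:
carry_out(
  increments=[
    [255, [0, 0, 0.0002], [0, 0, 0]],
    [255, [0, 0, 0.0004], [0, 0, 0]],
    [255, [0, 0, 0.0006], [0, 0, 0]],
    [255, [0, 0, 0.0007], [0, 0, 0]],
    [255, [0, 0, 0.0008], [0, 0, 0]],
    [255, [0, 0, 0.0009], [0, 0, 0]],
    [255, [0, 0, 0.0009], [0, 0, 0]],
    [255, [0, 0, 0.0009], [0, 0, 0]],
    [255, [0, 0, 0.0009], [0, 0, 0]],
    [255, [0, 0, 0.0009], [0, 0, 0]],
  ],
)

```text
time: 26.6
position: [0.5784, 0.0153, 0.1702]
tcp_rot: [[1.0, -0.003, 0.003], [-0.003, -1.0, -0.0], [0.003, 0.0, -1.0]]
contact_force: [-4.2, -0.1, 18.7]
width: 0.0275
```

```bash
python3 - <<'E'
from h import *
f=grab("scene"); s=telemetry.observe(); print(s["time"],s["position"],s["tcp_rot"].round(4)[:,2],s["width"],s["contact_force"],s["torque"])
im=f["pixels"][180:240,255:315]; cv2.imwrite("pics/s8.png",cv2.resize(im,None,fx=10,fy=10,interpolation=cv2.INTER_CUBIC))
# predicted px of collar bottom/corners if home
R=np.array([[.99,.1435],[-.1435,.99]])
for lab,dz in(("home",0),("+2mm",.002)):
  for z,w in((.060,.017),(.066,.017),(.106,.016)):
    out=[]
    for a,b in((1,1),(1,-1),(-1,1),(-1,-1)):
      p=np.array([.578,.0153])+R@np.array([a*w,b*w]); out.append(((proj(f,[p[0],p[1],z+dz])[0]-[255,180]+.45)*10).round(0))
    print(lab,z,out)
E
```

```text
26.65 [0.57840678 0.01527983 0.17021183] [ 2.6e-03 -3.0e-04 -1.0e+00] 0.02753116104522303 [-3.63188262 -0.49063067 18.16376886] [-0.27383421  1.13554926  0.04755093]
home 0.06 [array([298., 495.]), array([201., 429.]), array([393., 426.]), array([296., 361.])]
home 0.066 [array([297., 478.]), array([200., 411.]), array([393., 408.]), array([296., 344.])]
home 0.106 [array([295., 355.]), array([201., 292.]), array([387., 290.]), array([294., 229.])]
+2mm 0.06 [array([298., 489.]), array([200., 423.]), array([393., 420.]), array([296., 356.])]
+2mm 0.066 [array([297., 472.]), array([200., 406.]), array([393., 403.]), array([296., 338.])]
+2mm 0.106 [array([295., 348.]), array([201., 286.]), array([387., 283.]), array([294., 223.])]
```

View pics/s8.png

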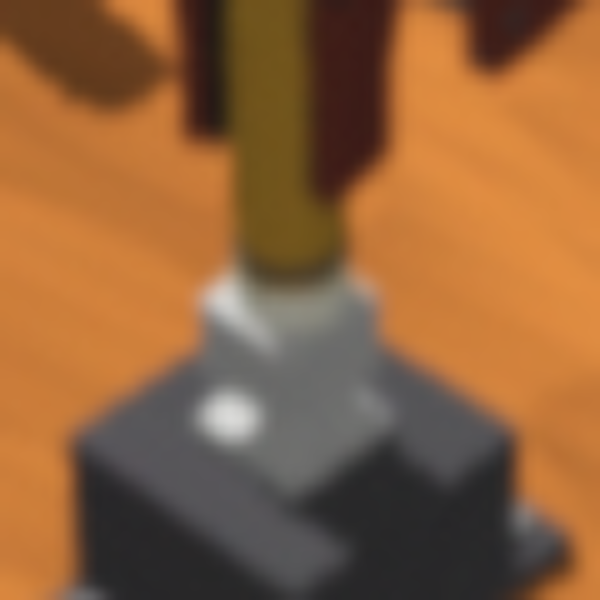

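The collar's lower corner shows at about crop (297,498), against 495 predicted for fully down. A little more will find the hard stop.

Call:
carry_out(
  increments=[
    [255, [0, 0, 0.0001], [0, 0, 0]],
    [255, [0, 0, 0.0002], [0, 0, 0]],
    [255, [0, 0, 0.0003], [0, 0, 0]],
    [255, [0, 0, 0.0004], [0, 0, 0]],
    [255, [0, 0, 0.0005], [0, 0, 0]],
    [255, [0, 0, 0.0005], [0, 0, 0]],
    [255, [0, 0, 0.0005], [0, 0, 0]],
    [255, [0, 0, 0.0005], [0, 0, 0]],
    [255, [0, 0, 0.0005], [0, 0, 0]],
    [255, [0, 0, 0.0005], [0, 0, 0]],
  ],
)

```text
time: 27.65
position: [0.5785, 0.0153, 0.1699]
tcp_rot: [[1.0, -0.003, 0.003], [-0.003, -1.0, -0.0], [0.003, 0.0, -1.0]]
contact_force: [-4.6, -1.5, 18.5]
width: 0.0277
```

Call:
carry_out(
  increments=[
    [255, [0, 0, 0.0001], [0, 0, 0]],
    [255, [0, 0, 0.0002], [0, 0, 0]],
    [255, [0, 0, 0.0003], [0, 0, 0]],
    [255, [0, 0, 0.0004], [0, 0, 0]],
    [255, [0, 0, 0.0005], [0, 0, 0]],
    [255, [0, 0, 0.0005], [0, 0, 0]],
    [255, [0, 0, 0.0005], [0, 0, 0]],
    [255, [0, 0, 0.0005], [0, 0, 0]],
    [255, [0, 0, 0.0005], [0, 0, 0]],
    [255, [0, 0, 0.0005], [0, 0, 0]],
  ],
)

```text
time: 28.65
position: [0.5786, 0.0154, 0.1698]
tcp_rot: [[1.0, -0.003, 0.003], [-0.003, -1.0, -0.0], [0.003, 0.0, -1.0]]
contact_force: [-5.1, -0.6, 21.4]
width: 0.0279
```

```bash
python3 - <<'E'
from h import *
f=grab("scene"); s=telemetry.observe(); print(s["time"],s["position"],s["tcp_rot"].round(4)[:,2],s["width"],s["contact_force"],s["torque"])
im=f["pixels"][180:240,255:315]; cv2.imwrite("pics/s9.png",cv2.resize(im,None,fx=10,fy=10,interpolation=cv2.INTER_CUBIC))
E
```

```text
28.7 [0.57858584 0.01537837 0.16978756] [ 3.3e-03 -3.0e-04 -1.0e+00] 0.02765898022657689 [-4.28874215 -1.38306272 21.98445661] [-0.27429187  1.49840236  0.04289324]
```

View pics/s9.png

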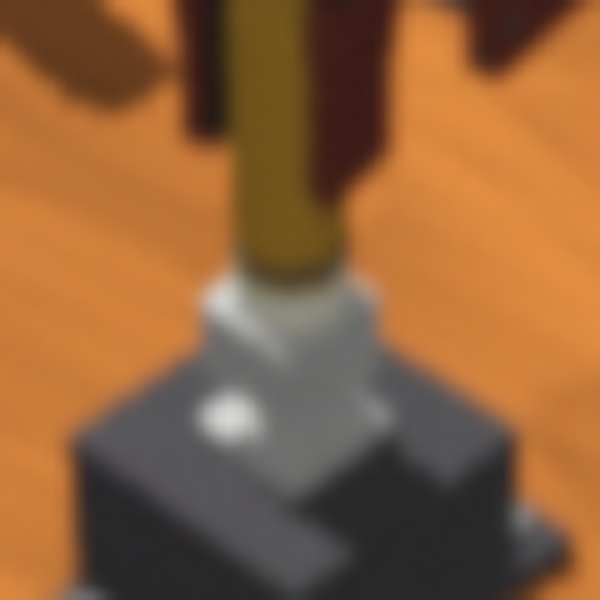

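Call:
carry_out(
  increments=[
    [255, [0, 0, 0.0001], [0, 0, 0]],
    [255, [0, 0, 0.0002], [0, 0, 0]],
    [255, [0, 0, 0.0003], [0, 0, 0]],
    [255, [0, 0, 0.0003], [0, 0, 0]],
    [255, [0, 0, 0.0003], [0, 0, 0]],
    [255, [0, 0, 0.0003], [0, 0, 0]],
    [255, [0, 0, 0.0003], [0, 0, 0]],
    [255, [0, 0, 0.0003], [0, 0, 0]],
    [255, [0, 0, 0.0003], [0, 0, 0]],
    [255, [0, 0, 0.0003], [0, 0, 0]],
  ],
)

```text
time: 29.7
position: [0.5786, 0.0154, 0.1698]
tcp_rot: [[1.0, -0.003, 0.003], [-0.003, -1.0, -0.0], [0.003, 0.0, -1.0]]
contact_force: [-5.6, -0.6, 23.6]
width: 0.0277
```

The hard stop is reached: the force rose while the height stayed the same. Now I'll lift the bar clear.

Call:
carry_out(
  increments=[
    [255, [0, 0, -0.001], [0, 0, 0]],
    [255, [0, 0, -0.002], [0, 0, 0]],
    [255, [0, 0, -0.004], [0, 0, 0]],
    [255, [0, 0, -0.008], [0, 0, 0]],
    [255, [0, 0, -0.014], [0, 0, 0]],
    [255, [0, 0, -0.02], [0, 0, 0]],
    [255, [0, 0, -0.025], [0, 0, 0]],
    [255, [0, 0, -0.025], [0, 0, 0]],
    [255, [0, 0, -0.025], [0, 0, 0]],
    [255, [0, 0, -0.025], [0, 0, 0]],
  ],
)

```text
time: 30.7
position: [0.5774, 0.0152, 0.1916]
tcp_rot: [[1.0, -0.003, -0.0], [-0.003, -1.0, -0.0], [-0.0, 0.0, -1.0]]
contact_force: [-0.8, 0.1, -5.4]
width: 0.0277
```

```bash
python3 - <<'E'
from h import *
f=grab("scene"); s=telemetry.observe(); print(s["time"],s["position"],s["tcp_rot"].round(4)[:,2],s["width"],s["contact_force"],s["torque"])
im=f["pixels"][180:240,255:315]; cv2.imwrite("pics/s10.png",cv2.resize(im,None,fx=10,fy=10,interpolation=cv2.INTER_CUBIC))
b=s["position"]+s["tcp_rot"]@np.array([0,0,.0639]); print("face pred px",((proj(f,b)[0]-[255,180]+.45)*10).round(0))
E
```

```text
30.75 [0.57737309 0.01516567 0.19159471] [-4.e-04 -1.e-04 -1.e+00] 0.027567019405907837 [-0.46043367  0.08791445 -4.63737378] [0.01999728 0.03004397 0.0436327 ]
face pred px [294. 222.]
```

View pics/s10.png

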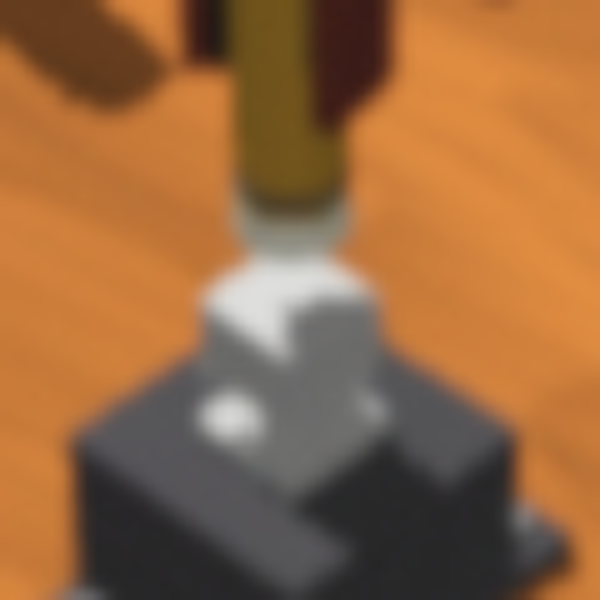

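The bar is clear of the head, and the collar is down with its front corner at (293,500). Now the last tap of about 20 N.

Call:
carry_out(
  increments=[
    [255, [0, 0, 0.006], [0, 0, 0]],
    [255, [0, 0, 0.012], [0, 0, 0]],
    [255, [0, 0, 0.017], [0, 0, 0]],
    [255, [0, 0, 0.02], [0, 0, 0]],
    [255, [0, 0, 0.0215], [0, 0, 0]],
    [255, [0, 0, 0.0225], [0, 0, 0]],
    [255, [0, 0, 0.0231], [0, 0, 0]],
    [255, [0, 0, 0.0237], [0, 0, 0]],
    [255, [0, 0, 0.024], [0, 0, 0]],
    [255, [0, 0, 0.024], [0, 0, 0]],
  ],
)

```text
time: 31.75
position: [0.5776, 0.0153, 0.1698]
tcp_rot: [[1.0, -0.003, 0.001], [-0.003, -1.0, -0.001], [0.001, 0.001, -1.0]]
contact_force: [-5.2, -0.8, 10.3]
width: 0.0276
```

Call:
carry_out(
  increments=[
    [255, [0, 0, 0.0003], [0, 0, 0]],
    [255, [0, 0, 0.0005], [0, 0, 0]],
    [255, [0, 0, 0.0005], [0, 0, 0]],
    [255, [0, 0, 0.0005], [0, 0, 0]],
    [255, [0, 0, 0.0005], [0, 0, 0]],
    [255, [0, 0, 0.0005], [0, 0, 0]],
    [255, [0, 0, 0.0005], [0, 0, 0]],
    [255, [0, 0, 0.0005], [0, 0, 0]],
    [255, [0, 0, 0.0005], [0, 0, 0]],
    [255, [0, 0, 0.0005], [0, 0, 0]],
  ],
)

```text
time: 32.75
position: [0.5777, 0.0153, 0.1698]
tcp_rot: [[1.0, -0.003, 0.002], [-0.003, -1.0, -0.001], [0.002, 0.001, -1.0]]
contact_force: [-7.9, -1.4, 15.9]
width: 0.0278
```

The last tap read about 20.5 N net with the height unchanged at 0.1698, so the stake has locked. I'll lift clear and take the bar back.

Call:
carry_out(
  increments=[
    [255, [0, 0, -0.001], [0, 0, 0]],
    [255, [0, 0, -0.0025], [0, 0, 0]],
    [255, [0, 0, -0.005], [0, 0, 0]],
    [255, [0, 0, -0.012], [0, 0, 0]],
    [255, [0, 0, -0.025], [0, 0, 0]],
    [255, [0, 0, -0.035], [0, 0, 0]],
    [255, [-0.005, 0.012, -0.035], [0, 0, 0]],
    [255, [-0.015, 0.04, -0.035], [0, 0, 0]],
    [255, [-0.03, 0.08, -0.035], [0, 0, 0]],
    [255, [-0.045, 0.12, -0.035], [0, 0, 0]],
  ],
)

```text
time: 33.75
position: [0.5311, -0.1065, 0.2023]
tcp_rot: [[1.0, -0.002, -0.0], [-0.002, -1.0, -0.0], [-0.0, 0.0, -1.0]]
contact_force: [0.9, -1.9, -4.8]
width: 0.0276
```

Call:
carry_out(
  increments=[
    [255, [-0.015, 0.04, 0], [0, 0, 0]],
    [255, [-0.03, 0.08, 0], [0, 0, 0]],
    [255, [-0.043, 0.113, 0], [0, 0, 0]],
    [255, [-0.05, 0.133, 0], [0, 0, 0]],
    [255, [-0.052, 0.138, 0], [0, 0, 0]],
    [255, [-0.052, 0.138, 0], [0, 0, 0]],
    [255, [-0.052, 0.138, 0], [0, 0, 0]],
    [255, [-0.052, 0.138, 0], [0, 0, 0]],
    [255, [-0.052, 0.138, 0], [0, 0, 0]],
    [255, [-0.052, 0.138, 0], [0, 0, 0]],
  ],
)

```text
time: 34.75
position: [0.4801, -0.2417, 0.2023]
tcp_rot: [[1.0, -0.002, 0.0], [-0.002, -1.0, 0.0], [0.0, -0.0, -1.0]]
contact_force: [-0.2, 1.2, -4.6]
width: 0.0276
```

```bash
python3 - <<'E'
from h import *
f=grab("scene"); s=telemetry.observe(); print(s["time"],s["position"],s["tcp_rot"].round(4)[:,2],s["width"],s["contact_force"],s["torque"])
print(rel([.48,-.243,.0675]))
crop(f,"s11",170,100,320,240,5)
g=grab("wrist"); cv2.imwrite("pics/w12.png",g["pixels"])
E
```

```text
34.8 [ 0.48001039 -0.24189672  0.20233192] [ 0.e+00  1.e-04 -1.e+00] 0.02791963014723646 [ 0.66918538  0.12588188 -4.93951675] [ 0.05722763 -0.01142898 -0.02938482]
[-8.82966799e-06  1.11082633e-03  1.34831856e-01]
```

View pics/s11.png

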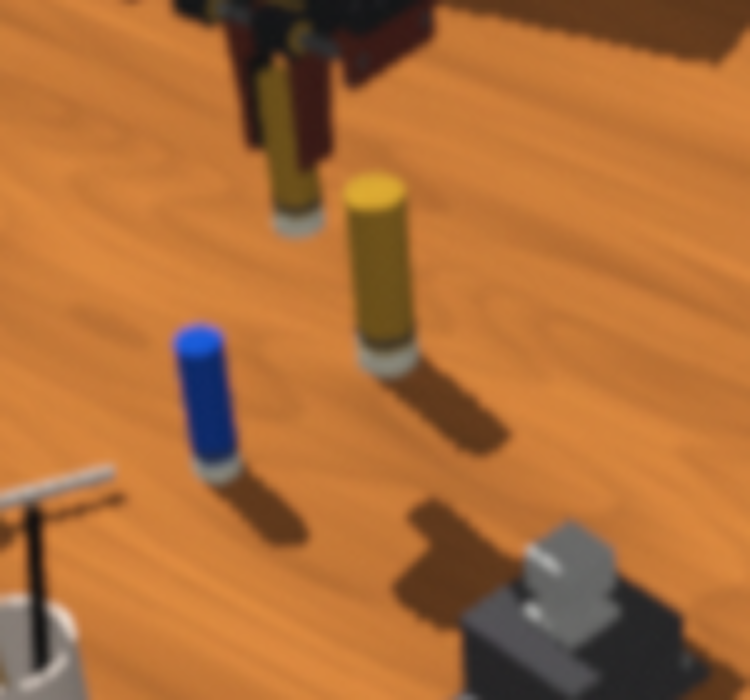

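View pics/w12.png

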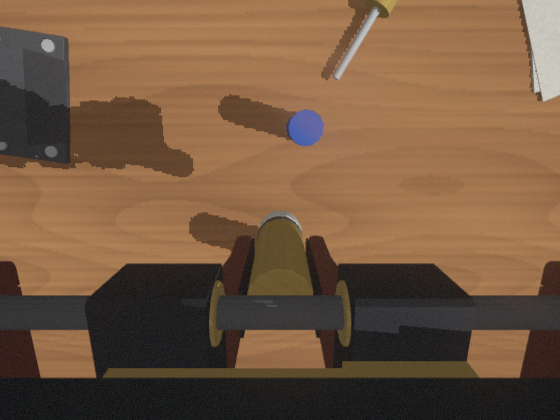

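The bar hangs upright between its neighbours: blue at crop (205,400), large brass at (382,275). The spot below it is free, so I'll lower it.

Call:
carry_out(
  increments=[
    [255, [0, 0.0011, 0.015], [0, 0, 0]],
    [255, [0, 0.0011, 0.04], [0, 0, 0]],
    [255, [0, 0.0011, 0.065], [0, 0, 0]],
    [255, [0, 0.0011, 0.09], [0, 0, 0]],
    [255, [0, 0.0011, 0.11], [0, 0, 0]],
    [255, [0, 0.0011, 0.123], [0, 0, 0]],
    [255, [0, 0.0011, 0.13], [0, 0, 0]],
    [255, [0, 0.0011, 0.134], [0, 0, 0]],
    [255, [0, 0.0011, 0.136], [0, 0, 0]],
    [255, [0, 0.0011, 0.136], [0, 0, 0]],
  ],
)

```text
time: 35.85
position: [0.4801, -0.2437, 0.0668]
tcp_rot: [[1.0, -0.003, 0.001], [-0.003, -1.0, -0.0], [0.001, 0.0, -1.0]]
contact_force: [0.4, 1.0, -4.6]
width: 0.0277
```

Call:
carry_out(
  increments=[
    [255, [0, 0, 0.0005], [0, 0, 0]],
    [255, [0, 0, 0.0008], [0, 0, 0]],
    [255, [0, 0, 0.0011], [0, 0, 0]],
    [255, [0, 0, 0.0014], [0, 0, 0]],
    [255, [0, 0, 0.0017], [0, 0, 0]],
    [255, [0, 0, 0.002], [0, 0, 0]],
    [255, [0, 0, 0.0022], [0, 0, 0]],
    [255, [0, 0, 0.0022], [0, 0, 0]],
    [255, [0, 0, 0.0022], [0, 0, 0]],
    [255, [0, 0, 0.0022], [0, 0, 0]],
  ],
)

```text
time: 36.85
position: [0.4797, -0.2436, 0.0641]
tcp_rot: [[1.0, -0.003, -0.0], [-0.003, -1.0, -0.0], [-0.0, 0.0, -1.0]]
contact_force: [0.2, 0.2, -5.0]
width: 0.0277
```

Call:
carry_out(
  increments=[
    [255, [0, 0, 0.0002], [0, 0, 0]],
    [255, [0, 0, 0.0004], [0, 0, 0]],
    [255, [0, 0, 0.0006], [0, 0, 0]],
    [255, [0, 0, 0.0006], [0, 0, 0]],
    [255, [0, 0, 0.0006], [0, 0, 0]],
    [255, [0, 0, 0.0006], [0, 0, 0]],
    [255, [0, 0, 0.0006], [0, 0, 0]],
    [255, [0, 0, 0.0006], [0, 0, 0]],
    [255, [0, 0, 0.0006], [0, 0, 0]],
    [255, [0, 0, 0.0006], [0, 0, 0]],
  ],
)

```text
time: 37.85
position: [0.4799, -0.2436, 0.0638]
tcp_rot: [[1.0, -0.003, 0.0], [-0.003, -1.0, -0.0], [0.0, 0.0, -1.0]]
contact_force: [-2.3, 2.4, 6.0]
width: 0.0276
```

Call:
carry_out(
  increments=[
    [255, [0, 0, -0.0003], [0, 0, 0]],
    [255, [0, 0, -0.0004], [0, 0, 0]],
    [255, [0, 0, -0.0004], [0, 0, 0]],
    [220, [0, 0, -0.0004], [0, 0, 0]],
    [150, [0, 0, -0.0004], [0, 0, 0]],
    [60, [0, 0, -0.0004], [0, 0, 0]],
    [60, [0, 0, -0.0004], [0, 0, 0]],
    [60, [0, 0, -0.0004], [0, 0, 0]],
    [60, [0, 0, -0.0004], [0, 0, 0]],
    [60, [0, 0, -0.0004], [0, 0, 0]],
  ],
)

```text
time: 38.85
position: [0.4798, -0.2436, 0.064]
tcp_rot: [[1.0, -0.003, 0.0], [-0.003, -1.0, -0.0], [0.0, 0.0, -1.0]]
contact_force: [0.7, 0.4, 0.0]
width: 0.0666
```

```bash
python3 - <<'E'
from h import *
s=telemetry.observe(); print(s["time"],s["position"],s["width"],s["contact_force"],s["torque"])
g=grab("wrist"); cv2.imwrite("pics/w13.png",g["pixels"])
f=grab("scene"); crop(f,"s13",170,100,320,240,5)
E
```

```text
38.85 [ 0.47977564 -0.24357947  0.06395161] 0.06664222838752423 [0.70643576 0.42080449 0.04089941] [ 0.0416315  -0.0027361  -0.03190534]
```

View pics/w13.png

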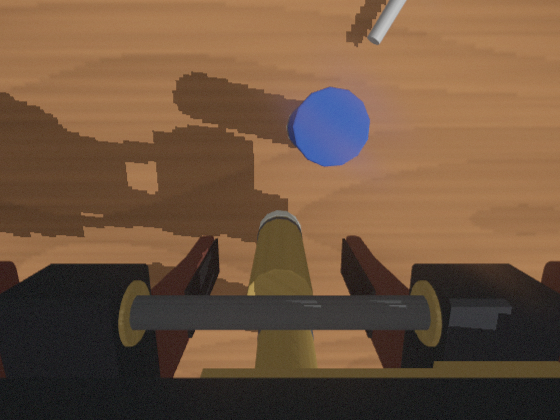

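View pics/s13.png

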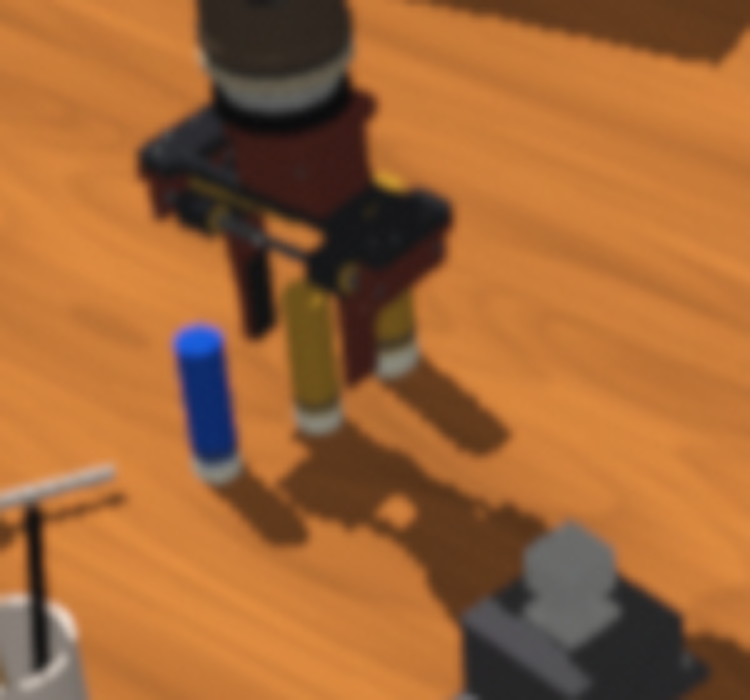

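The bar stands free and upright at crop (315,355), between the open fingers. I'll back straight up.

Call:
carry_out(
  increments=[
    [60, [0, 0, -0.008], [0, 0, 0]],
    [60, [0, 0, -0.025], [0, 0, 0]],
    [60, [0, 0, -0.05], [0, 0, 0]],
    [60, [0, 0, -0.08], [0, 0, 0]],
    [60, [0, 0, -0.11], [0, 0, 0]],
    [60, [-0.01, 0, -0.14], [0, 0, 0]],
    [60, [-0.03, 0.02, -0.16], [0, 0, 0]],
    [60, [-0.055, 0.05, -0.17], [0, 0, 0]],
    [60, [-0.07, 0.07, -0.17], [0, 0, 0]],
    [60, [-0.07, 0.07, -0.17], [0, 0, 0]],
  ],
)

```text
time: 39.95
position: [0.407, -0.3167, 0.2351]
tcp_rot: [[1.0, -0.009, 0.0], [-0.009, -1.0, -0.002], [0.0, 0.002, -1.0]]
contact_force: [-0.0, -0.3, 0.0]
width: 0.0673
```

Call:
carry_out(
  increments=[
    [60, [-0.02, 0.04, 0], [0, 0, 0]],
    [60, [-0.04, 0.08, 0], [0, 0, 0]],
    [60, [-0.06, 0.12, 0], [0, 0, 0]],
    [60, [-0.08, 0.15, 0], [0, 0, 0]],
    [60, [-0.08, 0.16, 0], [0, 0, 0]],
    [60, [-0.08, 0.16, 0], [0, 0, 0]],
    [60, [-0.08, 0.16, 0], [0, 0, 0]],
    [60, [-0.08, 0.16, 0], [0, 0, 0]],
    [60, [-0.08, 0.16, 0], [0, 0, 0]],
    [60, [-0.08, 0.16, 0], [0, 0, 0]],
  ],
)

```text
time: 40.95
position: [0.3297, -0.4723, 0.2341]
tcp_rot: [[1.0, -0.002, 0.0], [-0.002, -1.0, -0.0], [0.0, 0.0, -1.0]]
contact_force: [-1.7, 0.8, -0.2]
width: 0.0672
```

```bash
python3 - <<'E'
from h import *
f=grab("scene"); g=grab("top"); s=telemetry.observe(); print(s["time"],s["position"],s["width"],s["contact_force"],abs(s["joint_velocities"]).max())
a=f["pixels"][120:260,170:340]; cv2.imwrite("pics/s14.png",cv2.resize(a,None,fx=4,fy=4,interpolation=cv2.INTER_CUBIC))
cv2.imwrite("pics/t14.png",g["pixels"])
im=f["pixels"][180:240,255:315]; cv2.imwrite("pics/s15.png",cv2.resize(im,None,fx=10,fy=10,interpolation=cv2.INTER_CUBIC))
R=np.array([[.99,.1435],[-.1435,.99]])
for z,w in((.060,.017),(.106,.016)):
    print(z,[((proj(f,np.r_[np.array([.578,.0153])+R@np.array([a*w,b*w]),z])[0]-[255,180]+.45)*10).round(0) for a,b in((1,1),(1,-1),(-1,1),(-1,-1))])
E
```

```text
41.05 [ 0.32938738 -0.47270113  0.23409256] 0.06718851417244416 [-0.00983676  0.06440119  0.67188795] 0.004963473663235808
0.06 [array([298., 495.]), array([201., 429.]), array([393., 426.]), array([296., 361.])]
0.106 [array([295., 355.]), array([201., 292.]), array([387., 290.]), array([294., 229.])]
```

View pics/s14.png

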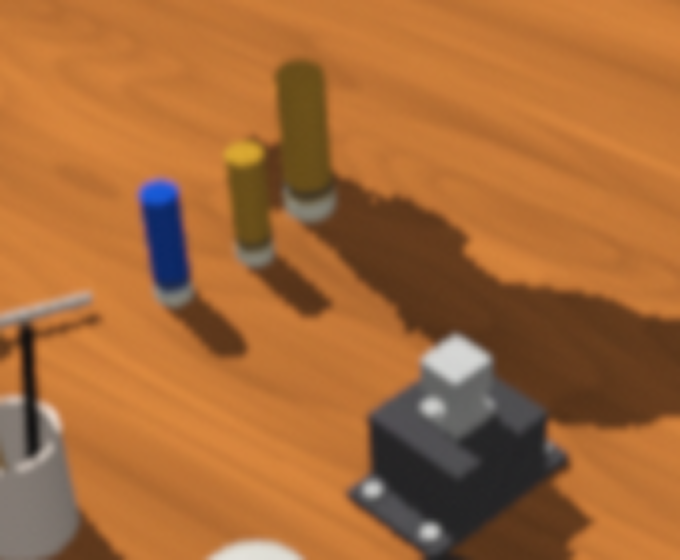

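View pics/t14.png

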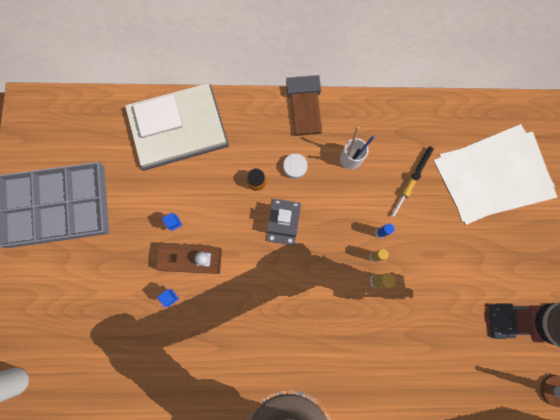

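View pics/s15.png

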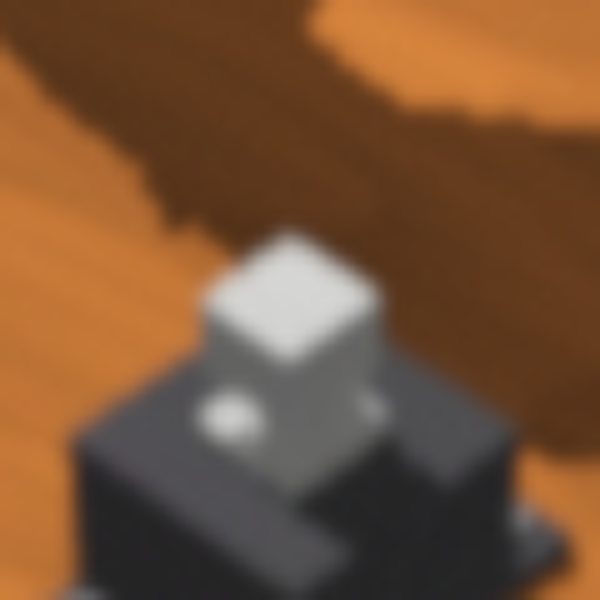

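The stake is upright with its collar down: the head's corners match the fully-down prediction to within 1 px of the camera image. The bar is standing, and the top view shows everything else where it was. I'll hand the job in.

```bash
python3 -c "
from bench import ctrl
print(ctrl.finish_job())"
```

```text
the job is handed in; nothing more can be done
None
```

The stake is seated with its collar down on the holder, the bar is back upright on the bench, and the job is handed in at about 41 s of the 72 s allowed.

- **Setting the stake:** I lifted the square-headed steel stake from the rack, stood it in the socket and let go with its collar about 6.5 mm up. At one point the shank pressed sideways on the socket wall with about 2 N, so I shifted the tool about 0.6 mm before releasing.
- **Driving:** I drove it with the white end of the small brass bar, as slow presses rather than sharp strikes. The bar came down about 6.5 mm and then stopped. The highest reading was about 28 N with the bar's weight allowed for. Force was only read once a second, at the end of each move, so a brief higher peak would not show.
- **Last tap:** After lifting clear, I pressed again, first to about 15 N and then on to about 20.5 N without lifting. The height stayed at 0.1698 m, the same as at the stop, so it sank no further.
- **Final check:** In the camera views the collar looks down on the holder and the stake upright. The head's corners are within 1 px (about 2 mm) of where they should be when fully down. The bar stands upright about where it was, the other things look unmoved, and the gripper is well clear.

No check failed. The sideways force on the tool reached 8 N during the last tap, with no visible effect.

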